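# Put the plaster spatula and the round rasp back in the sloping tool rest

### The job

Tidy the prosthetics bench: slide the red-handled spatula blade-first into the flat slot of the wooden tool rest, and the yellow-handled round rasp point-first into the steel tube beside it, each pushed fully home until its handle meets the mouth. Leave both there at rest, in whichever order you like, and do not disturb the bottle, the tub, the artificial foot or the wrench.

Things in the scene. Friction and masses are not known exactly. Their poses are not given: they have to be found in the camera images.
- rest: Wooden tool rest, fixed to the bench (it does not move, but stands elsewhere each time): base board 170 x 170 x 12 mm, the whole 120 mm high. Origin: centre of the underside, x level towards the side where the mouths open (away from the robot, within 0.4 rad), z up. It carries, side by side and 80 mm apart, the slot block and the tube, whose bores slope 30 degrees down into the rest.
- slot: White plastic slot block of the rest, 115 mm deep, 60 mm wide, 36 mm thick. Origin: centre of the slot's mouth, in the front face, 100 mm above the bench. x points straight out of the slot (30 degrees above level), y along the slot's width, z square to its flat sides, up. Slot: 39 mm wide (y), 7 mm thick (z), 105 mm deep.
- tube: Steel tube of the rest, outer diameter 22 mm, inner diameter 13 mm, 109 mm deep inside, closed at its lower end. Origin: centre of its mouth, 100 mm above the bench, 80 mm beside the slot's mouth (towards -y of the slot). x points straight out along the tube (30 degrees above level), z up and square to it.
- spatula: Plaster spatula, 210 mm long, 140 g, lying flat: red square-section handle 24 x 24 mm and 115 mm long (x from -70 to +45 mm), then a steel blade 95 mm long, 36 mm wide, 4 mm thick (last 8 mm 30 mm wide, 3 mm thick), centred 12 mm above the underside. Origin: on the underside of the handle, 45 mm behind the handle's front end and near the centre of mass; x points towards the blade's tip, z up.
- spatula_shoulder (a point): Centre of the front end face of the spatula's handle, where the blade begins.
- spatula_tip (a point): Tip of the spatula's blade, on its axis.
- rasp: Round rasp, 210 mm long, 130 g, lying: yellow square-section handle 24 x 24 mm and 115 mm long (x from -70 to +45 mm), then a dark round steel shaft 95 mm long, 10 mm in diameter, tapering to 5 mm over the last 15 mm, its axis 12 mm above the underside. Origin: on the underside of the handle, 45 mm behind the handle's front end and near the centre of mass; x points towards the point, z up.
- rasp_shoulder (a point): Centre of the front end face of the rasp's handle, where the shaft begins.
- rasp_tip (a point): Point of the rasp, on its axis.
- bottle: White bottle with black cap, 56 mm in diameter, 130 mm high, 0.35 kg, standing. Origin: centre of the underside. Not to be disturbed.
- tub: Clear open plastic tub with plaster lumps, 90 x 80 x 55 mm, 0.4 kg. Origin: centre of the underside. Not to be disturbed.
- foot: Skin-coloured artificial foot with a metal ankle stub, 190 mm long (x), 60 mm wide, 125 mm high, 0.5 kg. Origin: centre of the underside. Not to be disturbed.
- wrench: Steel wrench lying on the bench, 170 mm long, along its x axis. Origin: centre of the underside. Not to be disturbed.
There are look-alikes about, which are no part of the job. Of the things that look like the rasp, the larger one is meant. Several things have the shape of the spatula; the one meant has the colours described above.

How it is judged:
At the end, for the whole second after the job is handed in: The spatula's blade is in the slot and the rasp's shaft in the tube, each handle's front face within 8 mm of the mouth plane and its centre within 12 mm of the mouth's centre, each tool within 0.12 rad of the bore's direction, both released and at rest (below 0.02 m/s) (x of spatula_shoulder in the frame of slot between -0.008 and 0.008 m and distance between spatula_shoulder and slot below 0.012 m and angle between the x axis of spatula and the x axis of slot, either way round below 0.12 rad and x of spatula_tip in the frame of slot below -0.08 m and x of rasp_shoulder in the frame of tube between -0.008 and 0.008 m and distance between rasp_shoulder and tube below 0.012 m and angle between the x axis of rasp and the x axis of tube, either way round below 0.12 rad and x of rasp_tip in the frame of tube below -0.08 m and linear speed of each of spatula, rasp below 0.02 m/s); the robot touches nothing.
It fails at once if the bottle is moved more than 30 mm or tipped (distance of bottle from where it was at the start of the episode above 0.03 m or angle between bottle's own z axis and vertical above 0.5 rad).
It fails at once if the tub is moved more than 30 mm or tipped (distance of tub from where it was at the start of the episode above 0.03 m or angle between tub's own z axis and vertical above 0.5 rad).
It fails at once if the foot is moved more than 30 mm or tipped (distance of foot from where it was at the start of the episode above 0.03 m or angle between foot's own z axis and vertical above 0.5 rad).
It fails at once if the wrench is moved more than 30 mm (distance of wrench from where it was at the start of the episode above 0.03 m).
It also fails if it takes over 72 s, if anything falls off the work surface, if the arm or the gripper's body presses on something with over 40 N, if the wrist force passes 120 N, or if a joint passes its speed limit or range.

### The arm

A 7-joint arm with a two-finger parallel gripper is mounted at the origin on the work surface. World frame = base frame: x ahead of the robot, y to its left, z up, the work surface at z = 0. Lengths are in m, angles in rad, forces in N, time in s.
With the tool pointing down it reaches from about 0.425 to 0.925 m from the base axis. Payload 6.8 kg.
Tool frame: the origin (TCP) lies midway between the tips of the shut fingers; the grasp point (between the pads) lies 19 mm behind it (r.grip_depth is the distance from the TCP to the grasp point, in m); z points along the fingers, y is the line along which they close (so a half turn about z gives the same grasp; the last joint's range is limited). The gripper opens to 85 mm and grips with 20 to 120 N. Pads are 22 mm wide; open, the fingers measure 114 mm over their backs; the gripper's body (76 mm by 85 mm) begins 54 mm behind the grasp point. The pads swing forward as they close: fully open they stand 13 mm farther back than shut.
Start: joints at [-1.45, 0.477, 0.022, 1.555, -0.011, 1.109, -0.083], TCP at [0.153, 0.657, 0.231] pointing down, gripper open.
Joint ranges: [-2.96, 2.96], [-0.34, 2.1], [-1.41, 1.46], [0.24, 2.44], [-1.37, 4.51], [0.17, 1.92], [-2.96, 2.96]. Speed limits (rad/s): [2.39, 2.39, 3.14, 3.14, 3.14, 3.14, 3.14].

### API

Orientations are given as a rotation vector (axis times angle).
In Python, from bench import telemetry, grab_frame, calibration, order, silhouettes, r gives the robot as it stands.
- The arm moves only by the tool apply_moves, never from a script. Its argument "moves" is a list of rows, each a list of 7 numbers: the turn, a rotation vector about the tool's x, y, z scaled (see below), then the shift along the tool's x, y, z scaled (see below), then the opening, from -1 (shut) to 1 (fully open). A call has exactly 8 rows; each row shifts and turns the commanded pose from where the row before left it, along the tool's axes as they then stand; what a row does not reach is not made up. The controller multiplies each number of a shift by 1000 mm and each number of a turn by 6 degrees. A row lasts 1/12 s, in which the tool goes at most 41.7 mm and 7.16 degrees, less where a joint would pass 70% of its speed; a pose out of reach is approached as far as the arm can. A call with a number of a shift or a turn outside -1 to 1 is refused whole. A call with a gripper value outside its range is refused whole. The fingers move at their own pace and stop on an object; "grip_force" is the grip in N (left out, the last holds). Time passes only in rows, so rows that do not move let the fingers close, or fill a call up. It gives the time, the measured TCP pose, the force, the opening and the grip force at its end, in the units of the state.
- telemetry.get_obs(): the state, without advancing time (a new reading comes with each control period).
- grab_frame(name): name is "side" or "top" or "wrist"; returns the picture (400x640x3 uint8, blue, green, red); there is no depth.
- calibration(name): a dict with "fx", "fy", "cx", "cy" (pixels), "world_from_camera" (4x4, takes a point from camera to world coordinates); the wrist camera has in their place "mount" (4x4, takes a point from camera to tool coordinates, whose origin is the TCP and whose axes are the flange's). Camera axes: x right, y down, z forward; pixel columns grow to the right and rows downward; lengths in m; the calibration is good to about 2 mm. A picture is of the moment at which its call begins: read the wrist's pose just before it. calibration takes no time and is no camera call.
- order.hand_in(): hands the job in; it is judged then, once.
Trained networks look in the newest picture that a camera, given by its name, has taken for a name from the list of things; names that differ only in an ending like _2 or _b are one class to them, and where a whole thing is asked for, a point or a joint stands for the part that bears it (a point fixed in the world has none). Each returns a list of dicts, best first, with "p" (0 to 1); they miss things now and then, are a little off and sometimes report something else, mostly with a low value. They report only what shows in the picture. A call takes as long as a camera call. They do not tell look-alikes from the thing itself.
- silhouettes(thing, camera): "mask" (400x640 bool, what is visible of it) and "extent" ([centre column, centre row, width, height] in pixels, round what is visible of it).
The state is a dict: "clock": time; "joints": joint angles; "qvel": joint speeds; "tau": joint torques, N m; "tcp_pos": TCP position; "orientation": TCP orientation; "contact_force": force on the tool from outside, world axes, zero at the start; "moment": the same for the moment, N m; "grip_width": finger opening in m; "gripper_force": force on a finger pad.
Only numpy, scipy, OpenCV 4.12 (cv2) and the standard library are available. Lean on these libraries where they do the work, as an engineer would, in place of code of your own. Each camera call takes 0.05 s, during which the arm holds its last target. There are 200 camera calls.

## Working session

There is one attempt and no reset: what is moved stays moved. The work goes in short steps, Python scripts to look and compute and a tool call to move; the robot and the scene stay as the last step left them, time stands still between calls to the robot, and variables do not carry over. Pictures are saved under pics/ and viewed, at most 10 in all, crops included, and the job is handed in when it is done.

Besides the shell and the picture viewer there is one more tool, called after "Call:" as name(argument=value, ...), one argument or row to a line, values as JSON. apply_moves: Moves the arm, as the interface text tells. Its arguments: {"type":"object","properties":{"moves":{"type":"array"},"grip_force":{"type":"number"}},"required":["moves"]}

```bash
mkdir -p pics; ls; python3 - <<'E'
from bench import telemetry, grab_frame, calibration, silhouettes, r
import cv2,numpy as np
np.set_printoptions(precision=4,suppress=True)
for n in ("side","top"):
    cv2.imwrite(f"pics/{n}0.png",grab_frame(n)); print(n,calibration(n))
    for t in ("spatula","rasp","rest","slot","tube"):
        print(t,[(round(d["p"],2),np.round(d["extent"]).astype(int).tolist()) for d in silhouettes(t,n)])
print(calibration("wrist")); print(telemetry.get_obs()); print(r.grip_depth)
E
```

```text
pics
side {'fx': 519.62717518663, 'fy': 519.62717518663, 'cx': 312.07328969238927, 'cy': 201.63343195542063, 'world_from_camera': array([[ 0.8867, -0.269 ,  0.3761, -0.1848],
       [-0.4624, -0.5041,  0.7295, -1.2391],
       [-0.0066, -0.8207, -0.5713,  1.1282],
       [ 0.    ,  0.    ,  0.    ,  1.    ]])}
spatula [(0.81, [314, 186, 23, 27]), (0.75, [258, 162, 40, 20])]
rasp [(0.63, [416, 290, 69, 25]), (0.52, [348, 268, 42, 14])]
rest [(0.86, [298, 226, 57, 56])]
slot [(0.73, [294, 220, 40, 48])]
tube [(0.6, [310, 327, 50, 34]), (0.55, [298, 227, 30, 28])]
top {'fx': 403.74998366355027, 'fy': 403.74998366355027, 'cx': 317.4877843192836, 'cy': 205.76750107225766, 'world_from_camera': array([[-0.0083, -0.9844,  0.1758,  0.3276],
       [-0.9999,  0.0097,  0.0073,  0.0987],
       [-0.0089, -0.1757, -0.9844,  1.1344],
       [ 0.    ,  0.    ,  0.    ,  1.    ]])}
spatula [(0.73, [154, 222, 31, 76]), (0.66, [261, 189, 51, 60])]
rasp [(0.83, [421, 217, 4, 55]), (0.62, [488, 178, 57, 47])]
rest [(0.7, [337, 248, 74, 68])]
slot [(0.79, [338, 244, 59, 52])]
tube [(0.76, [352, 249, 18, 46])]
{'fx': 281.9964010412344, 'fy': 281.9964010412344, 'cx': 322.2216781598626, 'cy': 199.26795535212753, 'mount': array([[ 0.0006, -0.9481, -0.3179,  0.0816],
       [ 1.    ,  0.0006,  0.0002,  0.0011],
       [-0.    , -0.3179,  0.9481, -0.1438],
       [ 0.    ,  0.    ,  0.    ,  1.    ]])}
{'clock': 0.6, 'joints': array([-1.4501,  0.477 ,  0.0225,  1.5554, -0.0115,  1.1093, -0.0831]), 'qvel': array([-0.0006, -0.0012, -0.0001, -0.0001, -0.0009, -0.    ,  0.0001]), 'tau': array([ -0.0015, -59.5998,   1.605 , -28.1418,   0.0125,   0.0018,
        -0.    ]), 'tcp_pos': array([0.1531, 0.6574, 0.2313]), 'orientation': array([-0.3588, -3.121 , -0.0001]), 'contact_force': array([-0.0627,  0.3409, -0.2949]), 'moment': array([-0.0087, -0.0298, -0.0024]), 'gripper_force': 0.0, 'grip_width': 0.08521778677134732}
0.0187
```

View pics/side0.png

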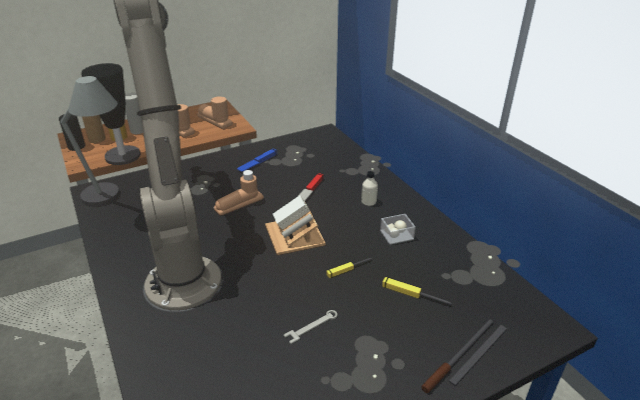

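View pics/top0.png

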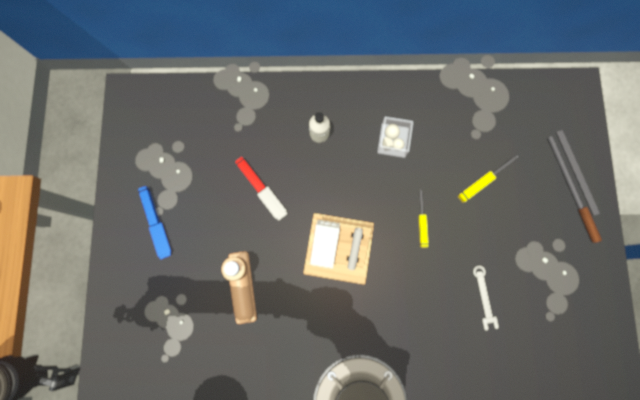

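Side view: red-handled spatula (314,186), a blue look-alike (258,162), large yellow rasp (416,290), a small yellow look-alike (348,268), and the brown-handled tool at (460,360). The same things in the top view are red (261,189), blue (154,222), large rasp (488,178), small rasp (423,217) and brown (575,190). I choose the red spatula and the large yellow rasp. The rest in the top view is at (338,248), with the slot on the left, the tube on the right and the mouths facing up.

```bash
cat > h.py <<'E'
import numpy as np, cv2
from scipy.spatial.transform import Rotation as R
from bench import telemetry, grab_frame, calibration, silhouettes, r
np.set_printoptions(precision=4,suppress=True)
def state():
    s=telemetry.get_obs(); T=np.eye(4); T[:3,:3]=R.from_rotvec(s["orientation"]).as_matrix(); T[:3,3]=s["tcp_pos"]; return s,T
def cam(n):
    c=calibration(n); W=c["world_from_camera"] if n!="wrist" else state()[1]@c["mount"]
    return c,W
def ray(n,px,z,CW=None):
    c,W=CW or cam(n); px=np.atleast_2d(px).astype(float)
    d=np.c_[(px[:,0]-c["cx"])/c["fx"],(px[:,1]-c["cy"])/c["fy"],np.ones(len(px))]@W[:3,:3].T
    o=W[:3,3]; return o+d*((z-o[2])/d[:,2])[:,None]
def proj(n,P,CW=None):
    c,W=CW or cam(n); q=(np.atleast_2d(P)-W[:3,3])@W[:3,:3]
    return np.c_[c["cx"]+c["fx"]*q[:,0]/q[:,2],c["cy"]+c["fy"]*q[:,1]/q[:,2]]
def delta(p,Rg):
    """tool-frame shift (m) and turn (units of 6 deg) from the present pose to p,Rg"""
    s,T=state(); A=T[:3,:3]
    print("shift",A.T@(p-T[:3,3]),"turn/6deg",np.degrees(R.from_matrix(A.T@Rg).as_rotvec())/6,"| shift in new axes",Rg.T@(p-T[:3,3]))
E
python3 - <<'E'
from h import *
print([a for a in dir(r) if a[0]!='_'])
print(state()[1])
for n in ("side","top"):
    im=cv2.imread(f"pics/{n}0.png"); hsv=cv2.cvtColor(im,cv2.COLOR_BGR2HSV)
    for nm,(lo,hi),box in (("red",((172,150,80),(180,255,255)),(230,150,300,220) if n=="top" else (290,165,330,210)),("yel",((22,120,80),(36,255,255)),(450,165,530,210) if n=="top" else (375,270,460,310)),):
        m=cv2.inRange(hsv,np.array(lo),np.array(hi))
        if nm=="red": m|=cv2.inRange(hsv,np.array((0,180,80)),np.array((6,255,255)))
        k=np.zeros_like(m); k[box[1]:box[3],box[0]:box[2]]=1; ys,xs=np.nonzero(m*k)
        P=ray(n,np.c_[xs,ys],0.018)[:,:2]; c=P.mean(0); u=np.linalg.svd(P-c,full_matrices=False)[2][0]; t=(P-c)@u
        print(n,nm,len(xs),c,"dir",u,np.degrees(np.arctan2(u[1],u[0])),"len",np.ptp(t))
print(ray("top",[[316,216],[372,222],[366,282],[306,275]],0.012))
for nm,px,z in(("bottle",[319,138],0),("tub",[395,140],.03),("foot",[241,300],.03),("ankle",[234,268],.12),("wrench",[485,298],0),("smallrasp",[423,220],.01),("blue",[155,222],.01)): print(nm,ray("top",px,z))
E
```

```text
['Unreachable', 'grip_depth']
[[-0.9739  0.2269  0.      0.1531]
 [ 0.2269  0.9739  0.0001  0.6574]
 [ 0.      0.0001 -1.      0.2313]
 [ 0.      0.      0.      1.    ]]
side red 69 [0.618  0.3005] dir [-0.7911 -0.6117] -142.2891212844869 len 0.10628231688912307
side yel 404 [ 0.5756 -0.3488] dir [ 0.5551 -0.8318] -56.28518451275096 len 0.12019870236660696
top red 285 [0.6202 0.2986] dir [-0.7971 -0.6038] -142.85413058728088 len 0.10999519963147905
top yel 447 [ 0.5781 -0.343 ] dir [-0.5894  0.8078] 126.11551961161335 len 0.1245471500577898
[[ 0.4988  0.1115  0.012 ]
 [ 0.4803 -0.0452  0.012 ]
 [ 0.3154 -0.0236  0.012 ]
 [ 0.3356  0.1401  0.012 ]]
bottle [[0.7327 0.101  0.    ]]
tub [[ 0.7135 -0.1161  0.03  ]]
foot [[0.2711 0.3134 0.03  ]]
ankle [[0.3535 0.3153 0.12  ]]
wrench [[ 0.2697 -0.3485  0.    ]]
smallrasp [[ 0.4849 -0.1886  0.01  ]]
blue [[0.4864 0.5655 0.01  ]]
```

```bash
cat >> h.py <<'E'
def pose(yaw,tilt):
    "tool x at heading yaw (rad), raised by tilt; tool z down"
    x=np.array([np.cos(yaw)*np.cos(tilt),np.sin(yaw)*np.cos(tilt),np.sin(tilt)]); y=np.array([np.sin(yaw),-np.cos(yaw),0]); return np.c_[x,-y*-1,np.cross(x,y)]
def plan(p1,yaw1,tilt1,n,turns=0,lift=0):
    s,T=state(); x=T[:3,0]; y0=np.arctan2(x[1],x[0]); t0=np.arcsin(x[2]); p0=T[:3,3]
    dy=(yaw1-y0+np.pi)%(2*np.pi)-np.pi+turns*2*np.pi
    P,A=p0,T[:3,:3]; rows=[]
    for k in range(1,n+1):
        f=k/n; B=pose(y0+f*dy,t0+f*(tilt1-t0)); Q=p0+f*(np.array(p1)-p0)+[0,0,lift*np.sin(np.pi*f)]
        w=np.degrees(R.from_matrix(A.T@B).as_rotvec())/6; d=A.T@(Q-P)
        rows.append(np.round(np.r_[w,d],3)); D=np.eye(4); D[:3,:3]=R.from_rotvec(np.radians(6*rows[-1][:3])).as_matrix()
        P=P+A@rows[-1][3:]; A=A@D[:3,:3]
    for q in rows: print("[%s]"%",".join("%g"%v for v in q))
    print("max turn",max(np.linalg.norm(q[:3]) for q in rows)*6,"max shift",max(np.linalg.norm(q[3:]) for q in rows))
E
python3 - <<'E'
from h import *
print(pose(2.9,0))
plan([0.555,0.026,0.213],-0.14,np.radians(30),32)
E
```

```text
[[-0.971   0.2392  0.    ]
 [ 0.2392  0.971   0.    ]
 [ 0.      0.     -1.    ]]
[-0.007,0.156,0.911,-0.017,-0.016,0.001]
[-0.022,0.156,0.911,-0.018,-0.015,-0]
[-0.037,0.156,0.91,-0.019,-0.013,-0]
[-0.052,0.156,0.909,-0.021,-0.011,-0.001]
[-0.067,0.157,0.909,-0.022,-0.009,-0.001]
[-0.082,0.156,0.907,-0.022,-0.007,-0.001]
[-0.097,0.156,0.906,-0.023,-0.005,-0.001]
[-0.112,0.156,0.904,-0.023,-0.002,-0.003]
[-0.126,0.156,0.902,-0.023,-0,-0.002]
[-0.141,0.156,0.9,-0.023,0.002,-0.003]
[-0.156,0.156,0.898,-0.023,0.004,-0.003]
[-0.17,0.156,0.895,-0.023,0.006,-0.004]
[-0.185,0.157,0.892,-0.021,0.009,-0.003]
[-0.2,0.156,0.889,-0.021,0.01,-0.004]
[-0.214,0.156,0.885,-0.019,0.013,-0.004]
[-0.228,0.156,0.882,-0.018,0.014,-0.004]
[-0.243,0.156,0.878,-0.017,0.016,-0.004]
[-0.258,0.156,0.874,-0.015,0.017,-0.004]
[-0.271,0.156,0.869,-0.013,0.019,-0.003]
[-0.286,0.157,0.865,-0.012,0.02,-0.003]
[-0.3,0.156,0.861,-0.009,0.021,-0.003]
[-0.314,0.156,0.855,-0.008,0.023,-0.002]
[-0.328,0.156,0.85,-0.005,0.022,-0.001]
[-0.341,0.156,0.844,-0.004,0.023,-0.001]
[-0.356,0.156,0.839,-0.001,0.024,-0]
[-0.369,0.156,0.833,0,0.023,0.001]
[-0.383,0.156,0.826,0.003,0.023,0.002]
[-0.396,0.156,0.821,0.004,0.023,0.002]
[-0.41,0.157,0.813,0.007,0.022,0.004]
[-0.422,0.156,0.807,0.008,0.022,0.005]
[-0.436,0.156,0.8,0.01,0.02,0.006]
[-0.449,0.156,0.793,0.011,0.019,0.007]
max turn 5.5501037828134345 max shift 0.02443358344574123
```

Call:
apply_moves(
  moves=[
    [-0.007,0.156,0.911,-0.017,-0.016,0.001,1],
    [-0.022,0.156,0.911,-0.018,-0.015,0,1],
    [-0.037,0.156,0.91,-0.019,-0.013,0,1],
    [-0.052,0.156,0.909,-0.021,-0.011,-0.001,1],
    [-0.067,0.157,0.909,-0.022,-0.009,-0.001,1],
    [-0.082,0.156,0.907,-0.022,-0.007,-0.001,1],
    [-0.097,0.156,0.906,-0.023,-0.005,-0.001,1],
    [-0.112,0.156,0.904,-0.023,-0.002,-0.003,1],
  ],
)

```text
clock: 1.27
tcp_pos: [0.2542, 0.4984, 0.2272]
orientation: [-1.446, -2.656, -0.095]
contact_force: [-0.1, 0.4, 0.5]
grip_width: 0.0855
gripper_force: 0.0
```

Call:
apply_moves(
  moves=[
    [-0.126,0.156,0.902,-0.023,0,-0.002,1],
    [-0.141,0.156,0.9,-0.023,0.002,-0.003,1],
    [-0.156,0.156,0.898,-0.023,0.004,-0.003,1],
    [-0.17,0.156,0.895,-0.023,0.006,-0.004,1],
    [-0.185,0.157,0.892,-0.021,0.009,-0.003,1],
    [-0.2,0.156,0.889,-0.021,0.01,-0.004,1],
    [-0.214,0.156,0.885,-0.019,0.013,-0.004,1],
    [-0.228,0.156,0.882,-0.018,0.014,-0.004,1],
  ],
)

```text
clock: 1.93
tcp_pos: [0.3551, 0.3408, 0.2225]
orientation: [-2.281, -1.885, -0.302]
contact_force: [0.6, 0.5, 0.1]
grip_width: 0.0858
gripper_force: 0.0
```

Call:
apply_moves(
  moves=[
    [-0.243,0.156,0.878,-0.017,0.016,-0.004,1],
    [-0.258,0.156,0.874,-0.015,0.017,-0.004,1],
    [-0.271,0.156,0.869,-0.013,0.019,-0.003,1],
    [-0.286,0.157,0.865,-0.012,0.02,-0.003,1],
    [-0.3,0.156,0.861,-0.009,0.021,-0.003,1],
    [-0.314,0.156,0.855,-0.008,0.023,-0.002,1],
    [-0.328,0.156,0.85,-0.005,0.022,-0.001,1],
    [-0.341,0.156,0.844,-0.004,0.023,-0.001,1],
  ],
)

```text
clock: 2.6
tcp_pos: [0.4549, 0.1831, 0.2178]
orientation: [-2.828, -0.903, -0.565]
contact_force: [0.7, 0.4, 0.7]
grip_width: 0.0858
gripper_force: 0.0
```

Call:
apply_moves(
  moves=[
    [-0.356,0.156,0.839,-0.001,0.024,0,1],
    [-0.369,0.156,0.833,0,0.023,0.001,1],
    [-0.383,0.156,0.826,0.003,0.023,0.002,1],
    [-0.396,0.156,0.821,0.004,0.023,0.002,1],
    [-0.41,0.157,0.813,0.007,0.022,0.004,1],
    [-0.422,0.156,0.807,0.008,0.022,0.005,1],
    [-0.436,0.156,0.8,0.01,0.02,0.006,1],
    [-0.449,0.156,0.793,0.011,0.019,0.007,1],
  ],
)

```text
clock: 3.27
tcp_pos: [0.555, 0.0248, 0.2133]
orientation: [2.991, -0.218, 0.804]
contact_force: [1.3, -0.2, -0.8]
grip_width: 0.0853
gripper_force: 0.0
```

```bash
python3 - <<'E'
from h import *
s,T=state(); print(T, s["joints"])
im=grab_frame("wrist"); cv2.imwrite("pics/w1.png",im); np.save("T1.npy",T)
E
```

```text
[[ 0.8561 -0.1445  0.4962  0.555 ]
 [-0.1257 -0.9895 -0.0714  0.0248]
 [ 0.5013 -0.0012 -0.8653  0.2133]
 [ 0.      0.      0.      1.    ]] [-0.9027  0.0915  0.672   2.2806  0.431   0.3275 -2.3401]
```

View pics/w1.png

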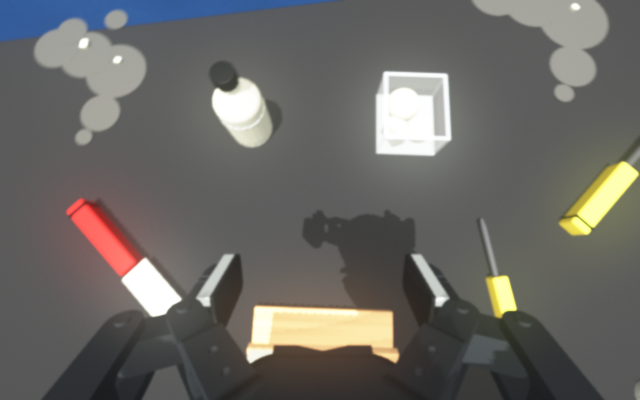

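The wrist picture shows the red spatula (110,250), the bottle (243,105), the tub (413,112), the rasps (500,290) and (600,200), and the front edge of the rest (322,330). The gripper hides the mouths, so I will look from beside the rest.

```bash
python3 - <<'E'
from h import *
plan([0.48,0.165,0.22],0.0,0.0,8)
E
```

```text
[0.079,-0.629,-0.161,-0.01,-0.016,-0.007]
[0.076,-0.629,-0.167,-0.01,-0.016,-0.006]
[0.065,-0.628,-0.171,-0.011,-0.017,-0.005]
[0.053,-0.629,-0.175,-0.01,-0.017,-0.004]
[0.042,-0.629,-0.178,-0.01,-0.017,-0.004]
[0.03,-0.628,-0.181,-0.011,-0.017,-0.003]
[0.018,-0.629,-0.182,-0.01,-0.017,-0.002]
[0.006,-0.629,-0.183,-0.009,-0.018,-0.002]
max turn 3.931286812228281 max shift 0.020856653614614213
```

Call:
apply_moves(
  moves=[
    [0.079,-0.629,-0.161,-0.01,-0.016,-0.007,1],
    [0.076,-0.629,-0.167,-0.01,-0.016,-0.006,1],
    [0.065,-0.628,-0.171,-0.011,-0.017,-0.005,1],
    [0.053,-0.629,-0.175,-0.01,-0.017,-0.004,1],
    [0.042,-0.629,-0.178,-0.01,-0.017,-0.004,1],
    [0.03,-0.628,-0.181,-0.011,-0.017,-0.003,1],
    [0.018,-0.629,-0.182,-0.01,-0.017,-0.002,1],
    [0.006,-0.629,-0.183,-0.009,-0.018,-0.002,1],
  ],
)

```text
clock: 3.98
tcp_pos: [0.4758, 0.1686, 0.2207]
orientation: [-3.14, -0.025, 0.01]
contact_force: [0.9, -0.1, 0.4]
grip_width: 0.0853
gripper_force: 0.0
```

```bash
python3 - <<'E'
from h import *
s,T=state(); print(T, s["joints"])
im=grab_frame("wrist"); cv2.imwrite("pics/w2.png",im); np.save("T2.npy",T)
for t in ("slot","tube","rest"): print(t,[(round(d["p"],2),np.round(d["extent"]).astype(int).tolist()) for d in silhouettes(t,"wrist")])
cv2.imwrite("pics/w2c.png",cv2.resize(im[60:360,320:],None,fx=2.4,fy=2,interpolation=cv2.INTER_CUBIC) if 0 else cv2.resize(im[50:350,330:640],None,fx=2,fy=2,interpolation=cv2.INTER_CUBIC))
E
```

```text
[[ 0.9999  0.0159 -0.0064  0.4758]
 [ 0.0159 -0.9999  0.0018  0.1686]
 [-0.0064 -0.0019 -1.      0.2207]
 [ 0.      0.      0.      1.    ]] [-0.8577  0.2194  0.4624  1.9885 -0.1235  0.9649 -1.8888]
slot []
tube [(0.7, [462, 246, 72, 63])]
rest [(0.72, [424, 214, 179, 133])]
```

View pics/w2c.png

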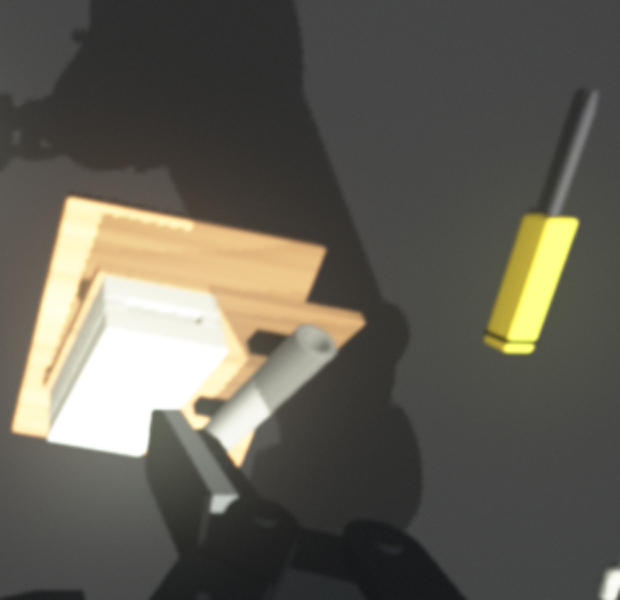

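The crop shows the board's front corners at (364,148) and (493,174), the slot block's upper front edge from (385,206) to (444,223), the slot line at about (435,210), the tube mouth at about (489,220), and the small look-alike rasp on the right.

```bash
cat > fit.py <<'E'
from h import *
from scipy.optimize import least_squares
c=calibration("wrist"); T2=np.load("T2.npy"); CW=(c,T2@c["mount"])
def model(q):
    x,y,a,mx,ys=q; Rz=R.from_euler("z",a).as_matrix(); S=Rz@R.from_euler("y",-np.pi/6).as_matrix(); o=np.array([x,y,0])
    m=o+Rz@[mx,ys,0.1]; t=o+Rz@[mx,ys-0.08,0.1]
    return dict(fl=o+Rz@[.085,.085,.012],fr=o+Rz@[.085,-.085,.012],bl=o+Rz@[-.085,.085,.012],br=o+Rz@[-.085,-.085,.012],
      tl=m+S@[0,.03,.018],tr=m+S@[0,-.03,.018],ll=m+S@[0,.03,-.018],lr=m+S@[0,-.03,-.018],sl=m+S@[0,.0195,0],sr=m+S@[0,-.0195,0],tube=t,slot=m),S
E
python3 - <<'E'
from fit import *
obs=dict(fl=(364,148),tl=(385,206),tr=(444,223),ll=(382,186),lr=(436,196),tube=(489,220))
def res(q):
    m,_=model(q); return np.concatenate([proj("wrist",m[k],CW)[0]-v for k,v in obs.items()])
f=least_squares(res,[.407,.047,-.14,.06,.04],loss="soft_l1"); print(f.x); print(dict(zip(obs,np.round(f.fun.reshape(-1,2),1))))
topc=cam("top"); m,_=model(f.x)
for k in m: print(k,m[k],proj("wrist",m[k],CW)[0],proj("top",m[k],topc)[0])
im=cv2.imread("pics/w2.png"); k=6; cr=cv2.resize(im[130:230,355:485+25],None,fx=5,fy=5,interpolation=cv2.INTER_CUBIC)
for n,P in m.items():
    u=((proj("wrist",P,CW)[0]-[355,130]+.5)*5).astype(int); cv2.circle(cr,tuple(int(v) for v in u),3,(0,0,255),-1)
cv2.imwrite("pics/ov.png",cr)
E
```

```text
[ 0.4056  0.0528 -0.207   0.0538  0.039 ]
{'fl': array([-0., -0.]), 'tl': array([-1. ,  4.6]), 'tr': array([0. , 0.5]), 'll': array([ 0.9, -2.4]), 'lr': array([ 2.1, -0.1]), 'tube': array([-1.4, -0.6])}
fl [0.5062 0.1186 0.012 ] [364. 148.] [313.4572 213.4381]
fr [ 0.4713 -0.0478  0.012 ] [491.6743 177.5052] [373.0238 225.2076]
bl [0.3398 0.1535 0.012 ] [332.1325 264.0513] [301.1185 273.4721]
br [ 0.3049 -0.0129  0.012 ] [444.0747 286.3754] [362.1725 285.9531]
tl [0.4635 0.1111 0.1156] [384.0179 210.5511] [315.7216 223.59  ]
tr [0.4512 0.0524 0.1156] [444.0288 223.5153] [338.9013 228.1945]
ll [0.4811 0.1074 0.0844] [382.9139 183.5914] [317.2357 218.4936]
lr [0.4688 0.0487 0.0844] [438.1058 195.8981] [339.6794 222.9387]
sl [0.4702 0.099  0.1   ] [393.6307 198.7347] [320.4737 221.7906]
sr [0.4622 0.0608 0.1   ] [431.0048 206.9441] [335.2974 224.7308]
tube [0.4497 0.0016 0.1   ] [487.5627 219.3673] [358.3885 229.3108]
slot [0.4662 0.0799 0.1   ] [412.4092 202.8595] [327.8796 223.2595]
```

View pics/ov.png

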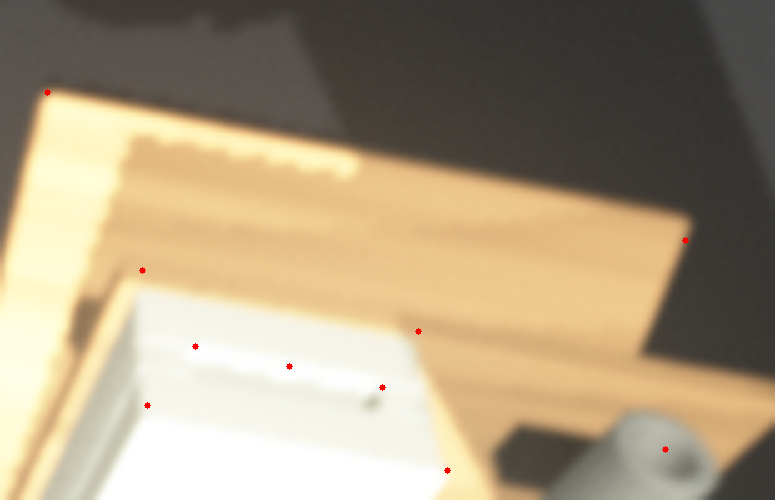

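```bash
python3 - <<'E'
from fit import *
obs=dict(fl=(363.3,147.5),fr=(492.5,172.7),tl=(382.5,209.1),tr=(442.5,217.5),ll=(381.5,187.1),lr=(437.5,195.9),tube=(489,220.5))
def pts(q):
    m,_=model(q)
    for k in("fl","fr"): m[k]=m[k]-[0,0,.012]
    return m
def res(q):
    m=pts(q); return np.concatenate([proj("wrist",m[k],CW)[0]-v for k,v in obs.items()])
f=least_squares(res,[.407,.047,-.14,.06,.04],loss="soft_l1"); print(f.x); print(dict(zip(obs,np.round(res(f.x).reshape(-1,2),1))))
m,_=model(f.x); print(m["slot"],m["tube"]); tc=cam("top"); sc=cam("side")
# edge-refined board in top view: compare predicted outline to wood mask
im=cv2.imread("pics/top0.png"); big=cv2.resize(im[205:295,295:385],None,fx=4,fy=4,interpolation=cv2.INTER_CUBIC)
im2=cv2.imread("pics/side0.png"); big2=cv2.resize(im2[190:260,255:335],None,fx=5,fy=5,interpolation=cv2.INTER_CUBIC)
big2=cv2.copyMakeBorder(big2,0,10,0,0,cv2.BORDER_CONSTANT)
for n,P in pts(f.x).items():
    u=((proj("top",P,tc)[0]-[295,205]+.5)*4).astype(int); cv2.circle(big,tuple(map(int,u)),2,(255,0,0),-1)
    u=((proj("side",P,sc)[0]-[255,190]+.5)*5).astype(int); cv2.circle(big2,tuple(map(int,u)),2,(255,0,0),-1)
cv2.imwrite("pics/ov2.png",np.hstack([big,big2]))
E
```

```text
[ 0.4063  0.0468 -0.1797  0.0522  0.0441]
{'fl': array([ 1.9, -0.1]), 'fr': array([-2.2, -0. ]), 'tl': array([0.5, 2.8]), 'tr': array([1. , 5.8]), 'll': array([-0. , -2.3]), 'lr': array([-0.4, -0.3]), 'tube': array([-1.6, -2.6])}
[0.4656 0.0809 0.1   ] [0.4513 0.0022 0.1   ]
```

View pics/ov2.png

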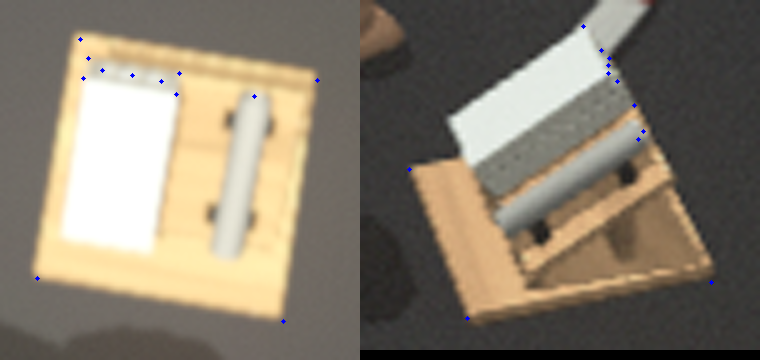

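The overlay of the fitted rest agrees within about 1 px in both fixed cameras. Now I go above the spatula.

```bash
python3 - <<'E'
from h import *
plan([0.601,0.286,0.12],0.6525,0.0,8)
E
```

```text
[0,0.003,-0.762,0.016,-0.015,0.012]
[-0.001,0.003,-0.762,0.017,-0.013,0.013]
[-0.001,0.003,-0.761,0.018,-0.012,0.012]
[-0.001,0.002,-0.762,0.018,-0.01,0.013]
[-0.001,0.003,-0.762,0.02,-0.009,0.012]
[-0.001,0.003,-0.762,0.02,-0.008,0.013]
[-0,0.003,-0.762,0.021,-0.005,0.012]
[-0,0.003,-0.761,0.021,-0.004,0.013]
max turn 4.572039369909231 max shift 0.025159491250818247
```

Call:
apply_moves(
  moves=[
    [0,0.003,-0.762,0.016,-0.015,0.012,1],
    [-0.001,0.003,-0.762,0.017,-0.013,0.013,1],
    [-0.001,0.003,-0.761,0.018,-0.012,0.012,1],
    [-0.001,0.002,-0.762,0.018,-0.01,0.013,1],
    [-0.001,0.003,-0.762,0.02,-0.009,0.012,1],
    [-0.001,0.003,-0.762,0.02,-0.008,0.013,1],
    [0,0.003,-0.762,0.021,-0.005,0.012,1],
    [0,0.003,-0.761,0.021,-0.004,0.013,1],
  ],
)

```text
clock: 4.85
tcp_pos: [0.6021, 0.2848, 0.1194]
orientation: [2.975, 1.01, 0.0]
contact_force: [0.6, 1.0, 0.4]
grip_width: 0.0855
gripper_force: 0.0
```

```bash
python3 - <<'E'
from h import *
im=grab_frame("wrist"); s,T=state(); print(T,s["joints"])
cv2.imwrite("pics/w3.png",im)
cw=(calibration("wrist"),T@calibration("wrist")["mount"])
hsv=cv2.cvtColor(im,cv2.COLOR_BGR2HSV); m=cv2.inRange(hsv,np.array((0,150,60)),np.array((6,255,255)))|cv2.inRange(hsv,np.array((172,150,60)),np.array((180,255,255)))
ys,xs=np.nonzero(m); P=ray("wrist",np.c_[xs,ys],.024,cw)[:,:2]; c=P.mean(0); u=np.linalg.svd(P-c,full_matrices=False)[2][0]; t=(P-c)@u; print(len(xs),c,u,np.percentile(t,[1,99]),np.percentile((P-c)@[-u[1],u[0]],[1,99]))
for k in np.percentile(t,[1,99]): print(c+u*k)
plan([0.601,0.286,0.003],0.6525,0.0,8)
E
```

```text
[[ 0.7891  0.6142  0.      0.6031]
 [ 0.6142 -0.7891  0.0002  0.2877]
 [ 0.0001 -0.0001 -1.      0.1167]
 [ 0.      0.      0.      1.    ]] [-0.7203  0.5929  0.2593  1.6821 -0.1855  0.8906 -1.2957]
1096 [0.6212 0.3012] [-0.8249 -0.5653] [-0.0576  0.0305] [-0.015   0.0119]
[0.6687 0.3338]
[0.596 0.284]
[-0.001,-0,0.011,-0,0,0.014]
[-0,-0,0.01,-0.001,0,0.014]
[-0,-0,0.011,-0,0,0.015]
[-0,-0.001,0.01,-0,0,0.014]
[-0,0,0.011,-0.001,0,0.014]
[-0,0,0.011,-0,0,0.014]
[-0,0,0.01,-0,0,0.015]
[-0,-0,0.011,-0.001,0,0.014]
max turn 0.06627216610312356 max shift 0.015
```

View pics/w3.png

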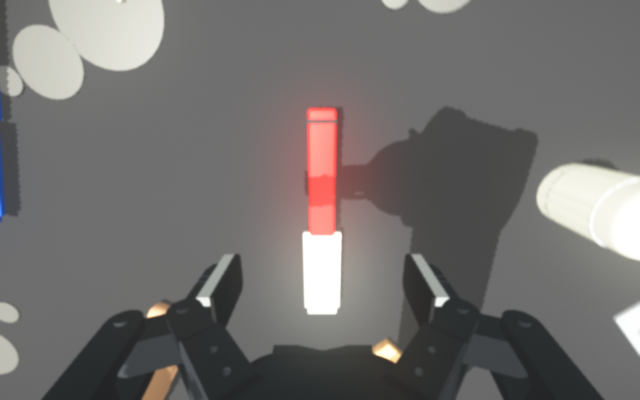

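The red spatula handle spans rows 107–235 at column 322, aligned with the jaws, and the blade tip is at (322,313); this is the right one.

```bash
python3 - <<'E'
from h import *
c=calibration("wrist"); s,T=state(); cw=(c,T@c["mount"])
for px,z in (((322,234.5),.024),((322,121),.024),((322,313.5),.012),((322,107),0)): P=ray("wrist",px,z,cw)[0]; print(P, "tool",T[:3,:3].T@(P-T[:3,3]))
E
```

```text
[0.5783 0.2693 0.024 ] tool [-0.0309 -0.0007  0.0927]
[0.6582 0.3315 0.024 ] tool [ 0.0703 -0.0007  0.0927]
[0.4996 0.208  0.012 ] tool [-0.1306 -0.0006  0.1047]
[0.6665 0.338  0.    ] tool [ 0.0809 -0.0007  0.1167]
```

Call:
apply_moves(
  moves=[
    [0,0,0,0,0,0.015,1],
    [0,0,0,0,0,0.015,1],
    [0,0,0,0,0,0.015,1],
    [0,0,0,0,0,0.015,1],
    [0,0,0,0,0,0.015,1],
    [0,0,0,0,0,0.015,1],
    [0,0,0,0,0,0.014,1],
    [0,0,0,0,0,0.01,1],
  ],
)

```text
clock: 5.57
tcp_pos: [0.6006, 0.2846, 0.0044]
orientation: [2.976, 1.004, -0.003]
contact_force: [0.0, -1.0, -0.7]
grip_width: 0.0857
gripper_force: 0.0
```

Call:
apply_moves(
  moves=[
    [0,0,0,0,0,0,-1],
    [0,0,0,0,0,0,-1],
    [0,0,0,0,0,0,-1],
    [0,0,0,0,0,0,-1],
    [0,0,0,0,0,0,-1],
    [0,0,0,0,0,0,-1],
    [0,0,0,0,0,0,-1],
    [0,0,0,0,0,0,-1],
  ],
  grip_force=80,
)

```text
clock: 6.23
tcp_pos: [0.602, 0.2859, 0.007]
orientation: [-2.976, -1.005, -0.002]
contact_force: [-1.5, -0.3, 6.1]
grip_width: 0.0221
gripper_force: 80.2
```

Call:
apply_moves(
  moves=[
    [0,0,0,0,0,-0.01,-1],
    [0,0,0,0,0,-0.02,-1],
    [0,0,0,0,0,-0.02,-1],
    [0,0,0,0,0,-0.025,-1],
    [0,0,0,0,0,-0.025,-1],
    [0,0,0,0,0,-0.025,-1],
    [0,0,0,0,0,-0.025,-1],
    [0,0,0,0,0,-0.01,-1],
  ],
)

```text
clock: 6.9
tcp_pos: [0.6028, 0.286, 0.1701]
orientation: [-2.975, -1.004, -0.007]
contact_force: [0.4, -0.3, -0.2]
grip_width: 0.0223
gripper_force: 79.3
```

```bash
cat >> h.py <<'E'
YAW,TILT=-0.175,np.pi/6
M=np.array([0.466,0.081,0.1]); TM=np.array([0.452,0.002,0.1])
def goal(mouth,tip,gap):
    A=pose(YAW,TILT); return mouth+gap*A[:,0]-A@tip
E
python3 - <<'E'
from h import *
s,T=state(); print(T,s["clock"])
p=goal(M,[-.131,0,-.005],.02); print(p)
plan(p,YAW,TILT,16)
E
```

```text
[[ 0.7956  0.6059  0.0037  0.6028]
 [ 0.6059 -0.7956  0.0026  0.286 ]
 [ 0.0045  0.0001 -1.      0.1701]
 [ 0.      0.      0.      1.    ]] 6.9
[0.5972 0.0578 0.1712]
[-0.009,0.31,0.493,-0.009,0.011,-0]
[-0.026,0.309,0.492,-0.008,0.012,-0]
[-0.042,0.31,0.491,-0.008,0.012,-0.001]
[-0.058,0.31,0.49,-0.007,0.012,-0.001]
[-0.074,0.31,0.487,-0.006,0.013,-0.001]
[-0.09,0.309,0.485,-0.006,0.013,-0.001]
[-0.105,0.31,0.481,-0.005,0.013,-0.001]
[-0.121,0.31,0.478,-0.004,0.014,-0.001]
[-0.136,0.31,0.474,-0.004,0.014,-0.001]
[-0.152,0.309,0.469,-0.003,0.014,-0.001]
[-0.167,0.31,0.464,-0.002,0.014,-0.001]
[-0.182,0.31,0.458,-0.001,0.014,-0]
[-0.196,0.31,0.452,-0.001,0.014,-0.001]
[-0.211,0.309,0.445,-0,0.014,0]
[-0.226,0.31,0.439,0.001,0.015,0]
[-0.239,0.31,0.431,0.001,0.014,0.001]
max turn 3.4980411661385578 max shift 0.015033296378372907
```

Call:
apply_moves(
  moves=[
    [-0.009,0.31,0.493,-0.009,0.011,0,-1],
    [-0.026,0.309,0.492,-0.008,0.012,0,-1],
    [-0.042,0.31,0.491,-0.008,0.012,-0.001,-1],
    [-0.058,0.31,0.49,-0.007,0.012,-0.001,-1],
    [-0.074,0.31,0.487,-0.006,0.013,-0.001,-1],
    [-0.09,0.309,0.485,-0.006,0.013,-0.001,-1],
    [-0.105,0.31,0.481,-0.005,0.013,-0.001,-1],
    [-0.121,0.31,0.478,-0.004,0.014,-0.001,-1],
  ],
)

```text
clock: 7.57
tcp_pos: [0.5982, 0.1701, 0.1662]
orientation: [-3.065, -0.363, -0.4]
contact_force: [0.1, 0.3, -1.3]
grip_width: 0.0221
gripper_force: 79.3
```

Call:
apply_moves(
  moves=[
    [-0.136,0.31,0.474,-0.004,0.014,-0.001,-1],
    [-0.152,0.309,0.469,-0.003,0.014,-0.001,-1],
    [-0.167,0.31,0.464,-0.002,0.014,-0.001,-1],
    [-0.182,0.31,0.458,-0.001,0.014,0,-1],
    [-0.196,0.31,0.452,-0.001,0.014,-0.001,-1],
    [-0.211,0.309,0.445,0,0.014,0,-1],
    [-0.226,0.31,0.439,0.001,0.015,0,-1],
    [-0.239,0.31,0.431,0.001,0.014,0.001,-1],
  ],
)

```text
clock: 8.23
tcp_pos: [0.5952, 0.0558, 0.1674]
orientation: [2.978, -0.264, 0.793]
contact_force: [0.1, -0.8, -1.0]
grip_width: 0.0223
gripper_force: 79.3
```

```bash
python3 - <<'E'
from h import *
for n in ("side","top"): cv2.imwrite(f"pics/{n}1.png",grab_frame(n))
s,T=state(); print(T,s["clock"],s["joints"]); A=T[:3,:3]; p=T[:3,3]
delta(goal(M,[-.131,0,-.005],.02),pose(YAW,TILT))
tip=p+A@[-.131,0,-.005]; sh=p+A@[-.035,0,-.005]; bk=p+A@[.08,0,-.005]
a=cv2.resize(cv2.imread("pics/side1.png")[130:270,240:380],None,fx=4,fy=4,interpolation=cv2.INTER_CUBIC)[:, :500]
b=cv2.resize(cv2.imread("pics/top1.png")[160:260,295:370],None,fx=4,fy=4,interpolation=cv2.INTER_CUBIC)
b=cv2.copyMakeBorder(b,0,160,0,0,cv2.BORDER_CONSTANT)
for P in (tip,sh,bk,M):
    for img,n,o in((a,"side",(240,130)),(b,"top",(295,160))):
        u=((proj(n,P)[0]-o+.5)*4).astype(int); cv2.circle(img,tuple(map(int,u)),2,(255,0,0),-1); print(n,u)
cv2.imwrite("pics/ov3.png",np.hstack([a,b]))
E
```

```text
[[ 0.8563 -0.1756  0.4856  0.5937]
 [-0.1498 -0.9844 -0.0918  0.0556]
 [ 0.4942  0.0059 -0.8693  0.1661]
 [ 0.      0.      0.      1.    ]] 8.3333 [-1.0099  0.3282  0.8088  2.2295 -0.0417  0.2121 -1.9922]
shift [ 0.0052 -0.0028 -0.0029] turn/6deg [0.056  0.0639 0.0149] | shift in new axes [ 0.0052 -0.0028 -0.0028]
side [275 285]
top [140 233]
side [367 223]
top [162  91]
side [479 147]
top [192 -90]
side [259 292]
top [131 255]
```

View pics/ov3.png

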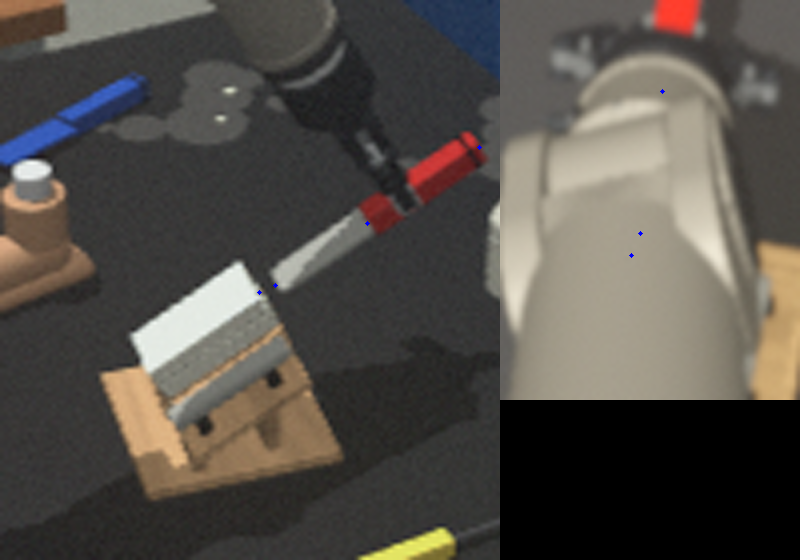

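The side crop shows the blade tip at about (280,280), just outside the slot mouth and lined up with it within about 1 px. I will settle the arm and check numerically.

Call:
apply_moves(
  moves=[
    [0.05,0.06,0.01,0.005,-0.003,-0.003,-1],
    [0,0,0,0,0,0,-1],
    [0,0,0,0,0,0,-1],
    [0,0,0,0,0,0,-1],
    [0,0,0,0,0,0,-1],
    [0,0,0,0,0,0,-1],
    [0,0,0,0,0,0,-1],
    [0,0,0,0,0,0,-1],
  ],
)

```text
clock: 9.0
tcp_pos: [0.5993, 0.0594, 0.1726]
orientation: [2.981, -0.259, 0.803]
contact_force: [0.9, -0.6, -0.4]
grip_width: 0.0222
gripper_force: 79.3
```

```bash
cat > chk.py <<'E'
from h import *
def check(col,axis_x,tz,boxes):
    "compare seen handle with predicted handle box, in pixels; axis_x=(back,front) of handle in tool x"
    s,T=state(); A=T[:3,:3]; p=T[:3,3]; print("pos",p,"J",s["joints"],"clock",s["clock"],"F",s["contact_force"]); 
    C=np.array([[x,y,tz+z] for x in axis_x for y in(-.012,.012) for z in(-.012,.012)])@A.T+p
    for n in("side","top"):
        im=grab_frame(n); cv2.imwrite(f"pics/last_{n}.png",im); hsv=cv2.cvtColor(im,cv2.COLOR_BGR2HSV)
        m=cv2.inRange(hsv,np.array((0,170,60)),np.array((6,255,255)))|cv2.inRange(hsv,np.array((172,170,60)),np.array((180,255,255))) if col=="red" else cv2.inRange(hsv,np.array((22,120,70)),np.array((36,255,255)))
        hull=cv2.convexHull(proj(n,C).astype(np.float32)); pm=np.zeros(m.shape,np.uint8); cv2.fillConvexPoly(pm,np.round(hull).astype(int),255)
        roi=cv2.dilate(pm,np.ones((13,13))); m&=roi
        o=[]
        best=min(((np.sum((m>0)&~(np.roll(np.roll(pm,dy,0),dx,1)>0))+0.15*np.sum((m==0)&(np.roll(np.roll(pm,dy,0),dx,1)>0)),dx,dy) for dx in range(-5,6) for dy in range(-5,6)))
        ys,xs=np.nonzero(m); Y,X=np.nonzero(pm); 
        def line(x,y): 
            P=np.c_[x,y].astype(float); c=P.mean(0); u=np.linalg.svd(P-c,full_matrices=False)[2][0]; u*=np.sign(u[0]+1e-3*u[1]); return c,u,np.array([-u[1],u[0]]),np.percentile((P-c)@u,[1,99])
        c,u,nrm,e=line(xs,ys); c2,u2,n2,e2=line(X,Y)
        print(n,"area",len(xs),len(X),"perp off px",(c-c2)@n2,"angle diff deg",np.degrees(np.arctan2(u2[0]*u[1]-u2[1]*u[0],u@u2)),"along ends seen",(c+e[0]*u-c2)@u2,(c+e[1]*u-c2)@u2,"pred",e2,"normal",n2,"best shift",best)
E
python3 - <<'E'
from chk import *
check("red",(-.035,.08),-.005,None)
delta(goal(M,[-.131,0,-.005],.02),pose(YAW,TILT))
E
```

```text
pos [0.5993 0.0594 0.1726] J [-1.0143  0.322   0.8113  2.2195 -0.0397  0.2158 -1.9939] clock 9.0 F [ 0.9326 -0.5776 -0.3822]
side area 132 364 perp off px -1.5891863586403323 angle diff deg -0.4114642247199019 along ends seen -16.412221243953567 15.876392946221548 pred [-16.9556  16.7221] normal [0.5703 0.8215] best shift (np.float64(34.8), -1, -1)
top area 290 527 perp off px -0.5751289940950289 angle diff deg 0.3838846089513106 along ends seen -7.087953531497916 22.51921916253 pred [-24.46    23.9647] normal [0.988  0.1546] best shift (np.float64(35.55), -1, 0)
shift [-0.0022  0.002   0.0004] turn/6deg [-0.0229 -0.0209  0.008 ] | shift in new axes [-0.0022  0.002   0.0004]
```

Call:
apply_moves(
  moves=[
    [0,0,0,-0.002,0.002,0,-1],
    [0,0,0,-0.004,0,0,-1],
    [0,0,0,-0.004,0,0,-1],
    [0,0,0,-0.004,0,0,-1],
    [0,0,0,-0.004,0,0,-1],
    [0,0,0,-0.004,0,0,-1],
    [0,0,0,-0.004,0,0,-1],
    [0,0,0,-0.004,0,0,-1],
  ],
)

```text
clock: 9.77
tcp_pos: [0.5729, 0.0623, 0.1578]
orientation: [2.981, -0.259, 0.8]
contact_force: [0.5, 0.1, -0.6]
grip_width: 0.022
gripper_force: 79.3
```

```bash
cat > st.py <<'E'
from h import *
import sys
def rel(mouth,tip):
    s,T=state(); A=pose(YAW,TILT); P=T[:3,3]+T[:3,:3]@tip
    print("clock %.2f"%s["clock"],"tip in mouth frame mm",1e3*A.T@(P-mouth),"force tool",A.T@s["contact_force"],"mom",s["moment"],"J",s["joints"],"w",s["grip_width"])
    print("ang err deg",np.degrees(R.from_matrix(A.T@T[:3,:3]).as_rotvec()))
if __name__=="__main__": rel(M if sys.argv[1]=="s" else TM,[-.131,0,-.005])
E
python3 st.py s
```

```text
clock 9.77 tip in mouth frame mm [-8.0918 -0.0407 -0.6741] force tool [ 0.1174 -0.1575  0.7928] mom [0.1159 0.6326 0.0477] J [-1.0562  0.3125  0.8215  2.2837  0.0538  0.1691 -2.1092] w 0.022049861629801458
ang err deg [ 0.1027  0.054  -0.077 ]
```

The tip goes in without force, but joint 6 sits at its lower limit. I'll back out, lay the spatula down and regrasp it with the gripper pitched, so that it stands 20° less tilted at insertion.

Call:
apply_moves(
  moves=[
    [0,0,0,0.004,0,0,-1],
    [0,0,0,0.005,0,0,-1],
    [0,0,0,0.005,0,0,-1],
    [0,0,0,0.006,0,0,-1],
    [0,0,0,0.006,0,0,-1],
    [0,0,0,0.006,0,0,-1],
    [0,0,0,0.006,0,0,-1],
    [0,0,0,0,0,0,-1],
  ],
)

```text
clock: 10.43
tcp_pos: [0.6076, 0.0562, 0.1785]
orientation: [2.981, -0.261, 0.805]
contact_force: [0.1, 0.8, 0.3]
grip_width: 0.0221
gripper_force: 79.3
```

```bash
python3 - <<'E'
from h import *
plan([.602,.286,.1],.6525,0,16,lift=.03)
E
```

```text
[0.216,-0.315,-0.431,-0.002,-0.014,-0.002]
[0.227,-0.314,-0.438,-0.002,-0.014,-0.002]
[0.213,-0.315,-0.446,-0.001,-0.015,-0.001]
[0.197,-0.314,-0.453,-0,-0.014,0]
[0.183,-0.315,-0.459,-0.001,-0.014,0.001]
[0.167,-0.314,-0.465,0,-0.015,0.003]
[0.153,-0.315,-0.47,0.001,-0.014,0.003]
[0.136,-0.314,-0.474,0.001,-0.014,0.005]
[0.121,-0.315,-0.479,0.001,-0.014,0.006]
[0.105,-0.314,-0.483,0.002,-0.014,0.007]
[0.089,-0.315,-0.486,0.003,-0.014,0.009]
[0.073,-0.314,-0.489,0.004,-0.013,0.009]
[0.057,-0.315,-0.49,0.005,-0.013,0.01]
[0.04,-0.314,-0.493,0.005,-0.013,0.011]
[0.025,-0.315,-0.493,0.007,-0.012,0.011]
[0.008,-0.314,-0.494,0.007,-0.012,0.011]
max turn 3.516706413677434 max shift 0.017748239349298846
```

Call:
apply_moves(
  moves=[
    [0.216,-0.315,-0.431,-0.002,-0.014,-0.002,-1],
    [0.227,-0.314,-0.438,-0.002,-0.014,-0.002,-1],
    [0.213,-0.315,-0.446,-0.001,-0.015,-0.001,-1],
    [0.197,-0.314,-0.453,0,-0.014,0,-1],
    [0.183,-0.315,-0.459,-0.001,-0.014,0.001,-1],
    [0.167,-0.314,-0.465,0,-0.015,0.003,-1],
    [0.153,-0.315,-0.47,0.001,-0.014,0.003,-1],
    [0.136,-0.314,-0.474,0.001,-0.014,0.005,-1],
  ],
)

```text
clock: 11.1
tcp_pos: [0.6034, 0.1717, 0.1683]
orientation: [-3.061, -0.371, -0.4]
contact_force: [0.5, 0.6, -0.9]
grip_width: 0.0222
gripper_force: 79.3
```

Call:
apply_moves(
  moves=[
    [0.121,-0.315,-0.479,0.001,-0.014,0.006,-1],
    [0.105,-0.314,-0.483,0.002,-0.014,0.007,-1],
    [0.089,-0.315,-0.486,0.003,-0.014,0.009,-1],
    [0.073,-0.314,-0.489,0.004,-0.013,0.009,-1],
    [0.057,-0.315,-0.49,0.005,-0.013,0.01,-1],
    [0.04,-0.314,-0.493,0.005,-0.013,0.011,-1],
    [0.025,-0.315,-0.493,0.007,-0.012,0.011,-1],
    [0.008,-0.314,-0.494,0.007,-0.012,0.011,-1],
  ],
)

```text
clock: 11.77
tcp_pos: [0.6003, 0.2861, 0.098]
orientation: [2.974, 1.01, -0.006]
contact_force: [0.9, 0.4, -1.7]
grip_width: 0.0224
gripper_force: 79.3
```

```bash
python3 - <<'E'
from h import *
print(state()[0]["clock"],state()[1]); plan([.602,.286,.009],.6525,0,8)
E
```

```text
11.7667 [[ 0.793   0.6092 -0.0035  0.6003]
 [ 0.6092 -0.7931 -0.0014  0.2861]
 [-0.0037 -0.001  -1.      0.098 ]
 [ 0.      0.      0.      1.    ]]
[-0.01,0.004,0.003,0,0,0.011]
[0,0.005,0.003,0,0,0.011]
[0,0.004,0.003,0.001,0,0.011]
[0,0.005,0.003,-0,0.001,0.011]
[0,0.004,0.003,-0,-0,0.012]
[0,0.004,0.003,0,-0,0.011]
[0,0.005,0.003,0,0,0.011]
[0,0.004,0.003,0,0,0.011]
max turn 0.0670820393249937 max shift 0.012
```

Call:
apply_moves(
  moves=[
    [-0.01,0.004,0.003,0,0,0.011,-1],
    [0,0.005,0.003,0,0,0.011,-1],
    [0,0.004,0.003,0.001,0,0.011,-1],
    [0,0.005,0.003,0,0.001,0.011,-1],
    [0,0.004,0.003,0,0,0.012,-1],
    [0,0.004,0.003,0,0,0.012,-1],
    [0,0.005,0.003,0,0,0.012,-1],
    [0,0.004,0.003,0,0,0.009,-1],
  ],
)

```text
clock: 12.43
tcp_pos: [0.6009, 0.2851, 0.0081]
orientation: [-2.977, -1.003, -0.001]
contact_force: [-0.0, -0.2, -0.8]
grip_width: 0.0221
gripper_force: 79.3
```

Call:
apply_moves(
  moves=[
    [0,0,0,0,0,0,0.2],
    [0,0,0,0,0,0,0.2],
    [0,0,0,0,0,-0.004,0.2],
    [0,-0.8,0,0,0,0,0.2],
    [0,-0.8,0,0,0,0,0.2],
    [0,-0.8,0,0,0,0,0.2],
    [0,-0.93,0,0,0,0,0.2],
    [0,0,0,0,0,0,0.2],
  ],
)

```text
clock: 13.1
tcp_pos: [0.6025, 0.2881, 0.0133]
orientation: [2.831, 0.958, -0.499]
contact_force: [-0.8, 1.0, -0.9]
grip_width: 0.0514
gripper_force: 0.0
```

```bash
python3 - <<'E'
from h import *
s,T=state(); print(s["clock"],s["grip_width"],s["contact_force"],s["joints"],T); delta(np.array([.602,.286,.010]),pose(.6525,np.radians(-20)))
E
```

```text
13.1 0.05140399044514736 [-0.8066  0.9678 -0.8546] [-0.6764  0.8944  0.2019  1.4147 -0.1209  1.1945 -1.3749] [[ 0.7464  0.6074 -0.2718  0.6025]
 [ 0.5708 -0.7944 -0.2076  0.2881]
 [-0.342  -0.0002 -0.9397  0.0133]
 [ 0.      0.      0.      1.    ]]
shift [-0.0005  0.0014  0.0036] turn/6deg [-0.0011  0.0002  0.0035] | shift in new axes [-0.0005  0.0014  0.0036]
```

Call:
apply_moves(
  moves=[
    [0,0,0,0,0.001,0.003,0.2],
    [0,0,0,0,0,0,-1],
    [0,0,0,0,0,0,-1],
    [0,0,0,0,0,0,-1],
    [0,0,0,0,0,0,-1],
    [0,0,0,0,0,0,-1],
    [0,0,0,0,0,0,-1],
    [0,0,0,0,0,0,-1],
  ],
  grip_force=100,
)

```text
clock: 13.77
tcp_pos: [0.6013, 0.2837, 0.0121]
orientation: [2.833, 0.955, -0.496]
contact_force: [-1.4, -1.5, 6.9]
grip_width: 0.0214
gripper_force: 100.4
```

```bash
python3 - <<'E'
from h import *
s,T=state(); print(s["clock"],s["grip_width"],s["gripper_force"],s["contact_force"],s["moment"],T)
print(np.degrees(np.arcsin(T[2,0])),np.arctan2(T[1,0],T[0,0]))
c,W=calibration("wrist"),None; W=T@c["mount"]; im=grab_frame("wrist"); hsv=cv2.cvtColor(im,cv2.COLOR_BGR2HSV)
m=cv2.inRange(hsv,np.array((0,150,60)),np.array((6,255,255)))|cv2.inRange(hsv,np.array((172,150,60)),np.array((180,255,255)))
ys,xs=np.nonzero(m); print(len(xs),xs.min(),xs.max(),ys.min(),ys.max(),xs.mean())
cv2.imwrite("pics/w4.png",im)
E
```

```text
13.7667 0.021350359289226187 100.39250493049622 [-1.3717 -1.4828  6.862 ] [-0.3701  0.3624 -0.0235] [[ 0.7487  0.6053 -0.2704  0.6013]
 [ 0.5691 -0.796  -0.2062  0.2837]
 [-0.3401  0.0005 -0.9404  0.0121]
 [ 0.      0.      0.      1.    ]]
-19.880592519487323 0.6499228944060491
1725 292 353 118 271 327.27652173913043
```

```bash
cat >> h.py <<'E'
OFF=np.radians(19.88)
def goal2(mouth,L,gap):
    "TCP for a handle gripped OFF off square, L = tip or shoulder distance ahead of TCP along the axis"
    return mouth+(gap+L)*pose(YAW,TILT)[:,0]
def rel2(mouth,L,off=OFF,up=0.):
    s,T=state(); A=pose(YAW,TILT); H=T[:3,:3]@R.from_euler("y",off).as_matrix()
    P=T[:3,3]-L*H[:,0]-up*H[:,2]
    print("clock %.2f"%s["clock"],"pt in mouth frame mm",1e3*A.T@(P-mouth),"force",A.T@s["contact_force"],"J",s["joints"],"w",s["grip_width"])
    print("ang err deg",np.degrees(R.from_matrix(A.T@H).as_rotvec()))
E
python3 - <<'E'
from h import *
s,T=state(); print("up in tool",T[:3,:3].T@[0,0,.02])
# transport plan from the lifted pose
import h
L=T.copy(); L[2,3]+=.16
h.state=lambda:(s,L)
p=goal2(M,.1305,.02); print(p); plan(p,YAW,TILT-OFF,16)
E
```

```text
up in tool [-0.0068  0.     -0.0188]
[0.5943 0.0583 0.1752]
[0.165,0.312,0.466,-0.008,0.011,0.003]
[0.144,0.313,0.471,-0.008,0.011,0.002]
[0.129,0.312,0.475,-0.008,0.012,0.002]
[0.114,0.313,0.479,-0.007,0.012,0.002]
[0.097,0.312,0.482,-0.006,0.013,0.001]
[0.082,0.313,0.486,-0.006,0.013,0.001]
[0.066,0.312,0.488,-0.005,0.013,0]
[0.05,0.312,0.49,-0.004,0.013,0.001]
[0.034,0.313,0.491,-0.004,0.014,-0]
[0.018,0.312,0.492,-0.003,0.014,-0]
[0.001,0.313,0.493,-0.002,0.014,-0]
[-0.014,0.312,0.492,-0.002,0.014,-0.001]
[-0.031,0.313,0.491,-0.001,0.014,0]
[-0.046,0.312,0.49,-0,0.014,-0]
[-0.063,0.313,0.489,0.001,0.014,-0]
[-0.078,0.312,0.486,0.001,0.014,-0]
max turn 3.507434960195271 max shift 0.014560219778561036
```

Call:
apply_moves(
  moves=[
    [0,0,0,-0.0034,0,-0.0094,-1],
    [0,0,0,-0.0068,0,-0.0188,-1],
    [0,0,0,-0.0068,0,-0.0188,-1],
    [0,0,0,-0.0085,0,-0.0235,-1],
    [0,0,0,-0.0085,0,-0.0235,-1],
    [0,0,0,-0.0085,0,-0.0235,-1],
    [0,0,0,-0.0085,0,-0.0235,-1],
    [0,0,0,-0.0034,0,-0.0094,-1],
  ],
)

```text
clock: 14.48
tcp_pos: [0.6026, 0.2849, 0.1749]
orientation: [2.836, 0.956, -0.489]
contact_force: [0.1, 0.3, 0.1]
grip_width: 0.0214
gripper_force: 99.6
```

Call:
apply_moves(
  moves=[
    [0.165,0.312,0.466,-0.008,0.011,0.003,-1],
    [0.144,0.313,0.471,-0.008,0.011,0.002,-1],
    [0.129,0.312,0.475,-0.008,0.012,0.002,-1],
    [0.114,0.313,0.479,-0.007,0.012,0.002,-1],
    [0.097,0.312,0.482,-0.006,0.013,0.001,-1],
    [0.082,0.313,0.486,-0.006,0.013,0.001,-1],
    [0.066,0.312,0.488,-0.005,0.013,0,-1],
    [0.05,0.312,0.49,-0.004,0.013,0.001,-1],
  ],
)

```text
clock: 15.15
tcp_pos: [0.5976, 0.1706, 0.1718]
orientation: [3.108, 0.366, -0.131]
contact_force: [0.2, -0.2, -1.3]
grip_width: 0.0211
gripper_force: 99.5
```

Call:
apply_moves(
  moves=[
    [0.034,0.313,0.491,-0.004,0.014,0,-1],
    [0.018,0.312,0.492,-0.003,0.014,0,-1],
    [0.001,0.313,0.493,-0.002,0.014,0,-1],
    [-0.014,0.312,0.492,-0.002,0.014,-0.001,-1],
    [-0.031,0.313,0.491,-0.001,0.014,0,-1],
    [-0.046,0.312,0.49,0,0.014,0,-1],
    [-0.063,0.313,0.489,0.001,0.014,0,-1],
    [-0.078,0.312,0.486,0.001,0.014,0,-1],
  ],
)

```text
clock: 15.82
tcp_pos: [0.5939, 0.0577, 0.1734]
orientation: [3.102, -0.276, 0.276]
contact_force: [0.7, 0.4, -1.4]
grip_width: 0.0211
gripper_force: 99.4
```

```bash
python3 - <<'E'
from h import *
rel2(M,.1305); delta(goal2(M,.1305,.02),pose(YAW,TILT-OFF))
im=grab_frame("side"); cv2.imwrite("pics/s2.png",im)
E
```

```text
clock 15.82 pt in mouth frame mm [18.7384  0.3893  1.5268] force [-0.1666 -0.5534  1.4987] J [-0.6288  0.3563  0.4826  1.9644 -0.1566  0.6974 -1.8223] w 0.02109651830818157
ang err deg [-0.0482  0.0348  0.1349]
shift [ 0.0007 -0.0007 -0.0018] turn/6deg [-0.0001 -0.0058 -0.0239] | shift in new axes [ 0.0007 -0.0007 -0.0018]
```

Call:
apply_moves(
  moves=[
    [0,0,0,0.0007,-0.0007,-0.0018,-1],
    [0,0,0,0,0,0,-1],
    [0,0,0,-0.0047,0,0.0017,-1],
    [0,0,0,-0.0047,0,0.0017,-1],
    [0,0,0,-0.0047,0,0.0017,-1],
    [0,0,0,-0.0047,0,0.0017,-1],
    [0,0,0,-0.0047,0,0.0017,-1],
    [0,0,0,-0.0047,0,0.0017,-1],
  ],
)

```text
clock: 16.53
tcp_pos: [0.5698, 0.0639, 0.1607]
orientation: [3.102, -0.271, 0.277]
contact_force: [7.7, -4.0, 6.0]
grip_width: 0.0213
gripper_force: 99.9
```

```bash
python3 - <<'E'
from h import *
rel2(M,.1305)
E
```

```text
clock 16.53 pt in mouth frame mm [-9.029  -1.1491  0.1821] force [10.212   2.6183 -1.0233] J [-0.6588  0.3364  0.4829  2.0277 -0.1445  0.652  -1.8492] w 0.021265479895524107
ang err deg [ 0.0466  0.0867 -0.0274]
```

The 36 mm wide part of the blade touches the left edge of the slot, so I shift towards tool +y.

Call:
apply_moves(
  moves=[
    [0,0,0,0.0028,0,-0.001,-1],
    [0,0,0,0,0.0015,0,-1],
    [0,0,0,0,0,0,-1],
    [0,0,0,-0.0019,0,0.0007,-1],
    [0,0,0,-0.0019,0,0.0007,-1],
    [0,0,0,-0.0019,0,0.0007,-1],
    [0,0,0,-0.0019,0,0.0007,-1],
    [0,0,0,-0.0019,0,0.0007,-1],
  ],
)

```text
clock: 17.2
tcp_pos: [0.5628, 0.0633, 0.1568]
orientation: [3.102, -0.271, 0.274]
contact_force: [-0.1, 0.0, -1.0]
grip_width: 0.0212
gripper_force: 99.6
```

```bash
python3 - <<'E'
from h import *
rel2(M,.1305)
E
```

```text
clock 17.20 pt in mouth frame mm [-16.8841   0.6063  -0.1026] force [-0.5635 -0.0019  0.8368] J [-0.6627  0.3318  0.4827  2.045  -0.1428  0.6411 -1.8526] w 0.021244531259923156
ang err deg [ 0.0156 -0.0322 -0.0289]
```

Call:
apply_moves(
  moves=[
    [0,0,0,-0.0028,0,0.001,-1],
    [0,0,0,-0.0038,0,0.0014,-1],
    [0,0,0,-0.0038,0,0.0014,-1],
    [0,0,0,-0.0038,0,0.0014,-1],
    [0,0,0,-0.0038,0,0.0014,-1],
    [0,0,0,-0.0038,0,0.0014,-1],
    [0,0,0,-0.0038,0,0.0014,-1],
    [0,0,0,0,0,0,-1],
  ],
)

```text
clock: 17.87
tcp_pos: [0.5387, 0.0676, 0.1427]
orientation: [3.103, -0.271, 0.272]
contact_force: [-0.6, -1.0, -1.4]
grip_width: 0.0212
gripper_force: 99.5
```

```bash
python3 - <<'E'
from h import *
rel2(M,.1305)
E
```

```text
clock 17.87 pt in mouth frame mm [-45.1825   0.5841  -0.2367] force [-1.0962  1.1219  0.9873] J [-0.6889  0.3178  0.482   2.1065 -0.1347  0.5946 -1.8787] w 0.02123104599730521
ang err deg [ 0.014  -0.1079 -0.039 ]
```

Call:
apply_moves(
  moves=[
    [0,0,0,-0.0038,0,0.0014,-1],
    [0,0,0,-0.0047,0,0.0017,-1],
    [0,0,0,-0.0047,0,0.0017,-1],
    [0,0,0,-0.0047,0,0.0017,-1],
    [0,0,0,-0.0047,0,0.0017,-1],
    [0,0,0,-0.0047,0,0.0017,-1],
    [0,0,0,-0.0047,0,0.0017,-1],
    [0,0,0,0,0,0,-1],
  ],
)

```text
clock: 18.53
tcp_pos: [0.5093, 0.0728, 0.1255]
orientation: [3.103, -0.271, 0.271]
contact_force: [-1.0, 0.0, -0.3]
grip_width: 0.0214
gripper_force: 99.5
```

```bash
python3 - <<'E'
from h import *
rel2(M,.0345)
E
```

```text
clock 18.53 pt in mouth frame mm [16.4029  0.5348 -0.0889] force [-1.0345  0.1594 -0.2472] J [-0.723   0.3039  0.4813  2.1804 -0.1254  0.5354 -1.9136] w 0.021379488475942367
ang err deg [ 0.0105 -0.1315 -0.0515]
```

Call:
apply_moves(
  moves=[
    [0,0,0,-0.0028,0,0.001,-1],
    [0,0,0,-0.0028,0,0.001,-1],
    [0,0,0,-0.0028,0,0.001,-1],
    [0,0,0,-0.0019,0,0.0007,-1],
    [0,0,0,-0.0019,0,0.0007,-1],
    [0,0,0,-0.0014,0,0.0005,-1],
    [0,0,0,-0.0014,0,0.0005,-1],
    [0,0,0,-0.001,0,0.0003,-1],
  ],
)

```text
clock: 19.2
tcp_pos: [0.4962, 0.0751, 0.1177]
orientation: [3.102, -0.272, 0.274]
contact_force: [1.6, -0.9, -0.8]
grip_width: 0.0214
gripper_force: 99.6
```

```bash
python3 - <<'E'
from h import *
rel2(M,.0345)
E
```

```text
clock 19.20 pt in mouth frame mm [ 0.9973  0.5469 -0.0017] force [1.0959 0.6029 1.5455] J [-0.74    0.2985  0.4815  2.2143 -0.121   0.5054 -1.9317] w 0.02136953502584165
ang err deg [ 0.017  -0.0252 -0.0163]
```

Push further until the shoulder is felt.

Call:
apply_moves(
  moves=[
    [0,0,0,-0.0009,0,0.0003,-1],
    [0,0,0,-0.0009,0,0.0003,-1],
    [0,0,0,-0.0009,0,0.0003,-1],
    [0,0,0,-0.0009,0,0.0003,-1],
    [0,0,0,0,0,0,-1],
    [0,0,0,0,0,0,-1],
    [0,0,0,0,0,0,-1],
    [0,0,0,0,0,0,-1],
  ],
)

```text
clock: 19.87
tcp_pos: [0.4958, 0.0752, 0.1175]
orientation: [3.103, -0.273, 0.282]
contact_force: [4.7, -5.6, 5.8]
grip_width: 0.0212
gripper_force: 100.3
```

```bash
python3 - <<'E'
from h import *
rel2(M,.0345)
E
```

```text
clock 19.87 pt in mouth frame mm [0.538  0.4591 0.1813] force [ 7.7471  4.6809 -2.2677] J [-0.7435  0.2965  0.4834  2.2193 -0.119   0.4972 -1.9357] w 0.02123427450790531
ang err deg [0.0677 0.2752 0.0676]
```

It is home with a light 8 N push. Release and withdraw.

Call:
apply_moves(
  moves=[
    [0,0,0,0.0005,0,0,0.1],
    [0,0,0,0,0,0,0.1],
    [0,0,0,0,0,0,0.1],
    [0,0,0,0,0,0,0.1],
    [0,0,0,0,0,-0.015,0.1],
    [0,0,0,0,0,-0.025,0.1],
    [0,0,0,0,0,-0.035,0.1],
    [0,0,0,0,0,-0.035,0.1],
  ],
)

```text
clock: 20.53
tcp_pos: [0.4732, 0.0785, 0.2246]
orientation: [3.101, -0.271, 0.27]
contact_force: [0.6, 1.9, -0.1]
grip_width: 0.0468
gripper_force: 0.0
```

```bash
python3 - <<'E'
from h import *
s,T=state(); print(s["clock"],s["grip_width"],T[:3,3])
plan([.590,-.365,.15],2.18,np.radians(-20),24,lift=.05)
E
```

```text
20.5333 0.046779485316563986 [0.4732 0.0785 0.2246]
[0.175,-0.207,-0.925,0.008,0.017,-0.002]
[0.132,-0.208,-0.927,0.007,0.018,-0.002]
[0.111,-0.208,-0.93,0.005,0.019,-0.003]
[0.092,-0.208,-0.933,0.003,0.019,-0.002]
[0.071,-0.208,-0.934,0.001,0.019,-0.002]
[0.051,-0.208,-0.935,-0.001,0.019,-0.002]
[0.03,-0.208,-0.937,-0.003,0.019,-0.002]
[0.01,-0.208,-0.936,-0.005,0.018,-0]
[-0.011,-0.208,-0.937,-0.007,0.018,-0]
[-0.031,-0.208,-0.936,-0.008,0.018,0.001]
[-0.051,-0.208,-0.936,-0.01,0.016,0.002]
[-0.072,-0.208,-0.934,-0.011,0.015,0.004]
[-0.092,-0.208,-0.932,-0.013,0.014,0.004]
[-0.113,-0.207,-0.93,-0.013,0.013,0.006]
[-0.132,-0.208,-0.928,-0.015,0.011,0.008]
[-0.153,-0.208,-0.924,-0.015,0.01,0.008]
[-0.173,-0.208,-0.921,-0.016,0.008,0.01]
[-0.193,-0.208,-0.917,-0.017,0.006,0.01]
[-0.212,-0.208,-0.912,-0.016,0.005,0.012]
[-0.233,-0.208,-0.907,-0.016,0.002,0.013]
[-0.253,-0.208,-0.903,-0.016,0.001,0.014]
[-0.271,-0.208,-0.896,-0.016,-0.001,0.014]
[-0.292,-0.208,-0.89,-0.015,-0.003,0.015]
[-0.311,-0.208,-0.884,-0.015,-0.005,0.015]
max turn 5.783386896966172 max shift 0.021794494717703367
```

Call:
apply_moves(
  moves=[
    [0.175,-0.207,-0.925,0.008,0.017,-0.002,1],
    [0.132,-0.208,-0.927,0.007,0.018,-0.002,1],
    [0.111,-0.208,-0.93,0.005,0.019,-0.003,1],
    [0.092,-0.208,-0.933,0.003,0.019,-0.002,1],
    [0.071,-0.208,-0.934,0.001,0.019,-0.002,1],
    [0.051,-0.208,-0.935,-0.001,0.019,-0.002,1],
    [0.03,-0.208,-0.937,-0.003,0.019,-0.002,1],
    [0.01,-0.208,-0.936,-0.005,0.018,0,1],
  ],
)

```text
clock: 21.2
tcp_pos: [0.5106, -0.067, 0.242]
orientation: [3.001, 0.928, 0.007]
contact_force: [0.3, -0.5, -1.4]
grip_width: 0.0855
gripper_force: 0.0
```

Call:
apply_moves(
  moves=[
    [-0.011,-0.208,-0.937,-0.007,0.018,0,1],
    [-0.031,-0.208,-0.936,-0.008,0.018,0.001,1],
    [-0.051,-0.208,-0.936,-0.01,0.016,0.002,1],
    [-0.072,-0.208,-0.934,-0.011,0.015,0.004,1],
    [-0.092,-0.208,-0.932,-0.013,0.014,0.004,1],
    [-0.113,-0.207,-0.93,-0.013,0.013,0.006,1],
    [-0.132,-0.208,-0.928,-0.015,0.011,0.008,1],
    [-0.153,-0.208,-0.924,-0.015,0.01,0.008,1],
  ],
)

```text
clock: 21.87
tcp_pos: [0.5479, -0.2149, 0.2166]
orientation: [2.326, 1.929, -0.198]
contact_force: [-0.6, 0.5, 0.2]
grip_width: 0.0854
gripper_force: 0.0
```

Call:
apply_moves(
  moves=[
    [-0.173,-0.208,-0.921,-0.016,0.008,0.01,1],
    [-0.193,-0.208,-0.917,-0.017,0.006,0.01,1],
    [-0.212,-0.208,-0.912,-0.016,0.005,0.012,1],
    [-0.233,-0.208,-0.907,-0.016,0.002,0.013,1],
    [-0.253,-0.208,-0.903,-0.016,0.001,0.014,1],
    [-0.271,-0.208,-0.896,-0.016,-0.001,0.014,1],
    [-0.292,-0.208,-0.89,-0.015,-0.003,0.015,1],
    [-0.311,-0.208,-0.884,-0.015,-0.005,0.015,1],
  ],
)

```text
clock: 22.53
tcp_pos: [0.5851, -0.363, 0.1482]
orientation: [1.316, 2.494, -0.228]
contact_force: [-0.2, 0.1, -0.9]
grip_width: 0.0848
gripper_force: 0.0
```

```bash
python3 - <<'E'
from h import *
im=grab_frame("wrist"); s,T=state(); print(s["clock"],T,s["joints"]); c=calibration("wrist"); cw=(c,T@c["mount"])
hsv=cv2.cvtColor(im,cv2.COLOR_BGR2HSV); m=cv2.inRange(hsv,np.array((22,120,60)),np.array((36,255,255)))
n,lab,st,ce=cv2.connectedComponentsWithStats(m); print(st[1:][st[1:,4]>50])
for tname in("rasp",): print([(round(d["p"],2),np.round(d["extent"]).astype(int).tolist()) for d in silhouettes(tname,"wrist")])
cv2.imwrite("pics/w5.png",im)
for P in([.610,-.393,.024],[.610+.095*.574,-.393-.095*.819,.012],[.610-.115*.574,-.393+.115*.819,.024]): print(proj("wrist",P,cw)[0])
E
```

```text
22.5833 [[-0.5295  0.8255  0.1952  0.5816]
 [ 0.775   0.5644 -0.2845 -0.3684]
 [-0.345   0.0006 -0.9386  0.1466]
 [ 0.      0.      0.      1.    ]] [0.1342 0.4671 0.3237 1.8838 0.0863 0.5135 0.9342]
[[ 307   52   34   22  657]
 [ 308   75   33  110 3234]]
[(0.56, [328, 150, 36, 192])]
[330.6342 182.836 ]
[329.8268 239.7706]
[331.824   56.0778]
```

View pics/w5.png

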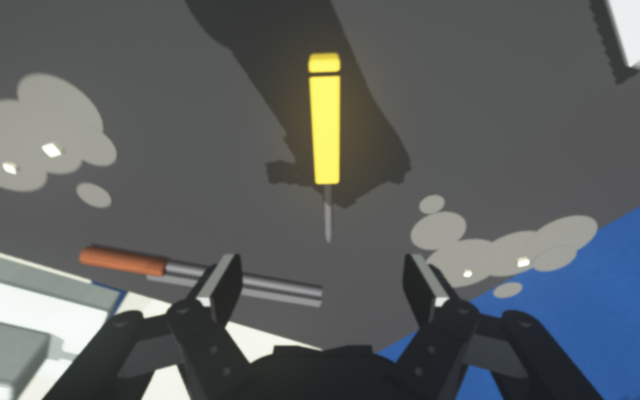

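The large rasp is centred between the jaws, with its shoulder at (327,184), its point at (328,241) and its handle end at (324,54).

```bash
python3 - <<'E'
from h import *
im=cv2.imread("pics/w5.png"); s,T=state(); c=calibration("wrist"); cw=(c,T@c["mount"]); print(T[:3,3])
hsv=cv2.cvtColor(im,cv2.COLOR_BGR2HSV); m=cv2.inRange(hsv,np.array((22,120,60)),np.array((36,255,255)))
pts=[]
for y in range(80,180,4):
    xs=np.nonzero(m[y])[0]; pts.append(((xs.min()+xs.max())/2,y))
P=ray("wrist",pts,.024,cw)[:,:2]; u=np.linalg.svd(P-P.mean(0),full_matrices=False)[2][0]; print("heading",np.arctan2(*u[::-1]))
sh=ray("wrist",(327.5,184.5),.024,cw)[0]; tip=ray("wrist",(328.5,242),.012,cw)[0]; bk=ray("wrist",(324.5,54),.012,cw)[0]
print(sh,tip,bk,np.linalg.norm(tip[:2]-sh[:2]),np.linalg.norm(bk[:2]-sh[:2]))
E
```

```text
[ 0.5811 -0.3671  0.1472]
heading -0.9496792521812653
[ 0.6079 -0.3952  0.024 ] [ 0.664  -0.4742  0.012 ] [ 0.5402 -0.3007  0.012 ] 0.09686743590067987 0.11625123884043179
```

```bash
python3 - <<'E'
from h import *
plan([.5879,-.3671,.011],2.1906,np.radians(-20),8)
E
```

```text
[0.007,0,-0.034,0.005,0.001,0.016]
[-0.012,0.001,-0.033,0.006,0,0.016]
[-0.013,0,-0.034,0.005,0.001,0.016]
[-0.012,0.001,-0.034,0.005,0.001,0.017]
[-0.012,0,-0.034,0.006,0,0.016]
[-0.013,0,-0.033,0.005,0.001,0.016]
[-0.012,0.001,-0.034,0.006,0.001,0.016]
[-0.012,0,-0.034,0.005,0.001,0.016]
max turn 0.21840329667841557 max shift 0.01774823934929885
```

Call:
apply_moves(
  moves=[
    [0.007,0,-0.034,0.005,0.001,0.016,1],
    [-0.012,0.001,-0.033,0.006,0,0.016,1],
    [-0.013,0,-0.034,0.005,0.001,0.016,1],
    [-0.012,0.001,-0.034,0.005,0.001,0.017,1],
    [-0.012,0,-0.034,0.006,0,0.016,1],
    [-0.013,0,-0.033,0.005,0.001,0.016,1],
    [-0.012,0.001,-0.034,0.006,0.001,0.016,1],
    [-0.012,0,-0.034,0.005,0.001,0.016,0.3],
  ],
)

```text
clock: 23.3
tcp_pos: [0.5927, -0.3616, 0.0124]
orientation: [1.288, 2.509, -0.223]
contact_force: [0.9, -0.0, -0.4]
grip_width: 0.0755
gripper_force: 0.0
```

```bash
python3 - <<'E'
from h import *
s,T=state(); print(s["clock"],s["grip_width"],s["contact_force"],T[:3,3]); delta(np.array([.5879,-.3671,.011]),pose(2.1906,np.radians(-20)))
E
```

```text
23.3 0.07554613187827944 [ 0.9067 -0.0212 -0.4333] [ 0.5927 -0.3616  0.0124]
shift [-0.001  -0.0071  0.0019] turn/6deg [0.0448 0.0076 0.0168] | shift in new axes [-0.0011 -0.0071  0.0019]
```

Call:
apply_moves(
  moves=[
    [0.04,0,0.02,-0.001,-0.006,0.001,0.3],
    [0,0,0,0,0,0,0.3],
    [0,0,0,0,0,0,-1],
    [0,0,0,0,0,0,-1],
    [0,0,0,0,0,0,-1],
    [0,0,0,0,0,0,-1],
    [0,0,0,0,0,0,-1],
    [0,0,0,0,0,0,-1],
  ],
  grip_force=100,
)

```text
clock: 23.97
tcp_pos: [0.5893, -0.3678, 0.0147]
orientation: [1.291, 2.505, -0.228]
contact_force: [-2.6, 3.0, 7.0]
grip_width: 0.021
gripper_force: 98.3
```

```bash
python3 - <<'E'
from h import *
s,T=state(); print(s["clock"],s["grip_width"],s["gripper_force"],s["contact_force"],T,np.degrees(np.arcsin(T[2,0])),np.arctan2(T[1,0],T[0,0]))
d=-np.array([np.cos(2.1906),np.sin(2.1906)]); q=np.array([.6079,-.3952])-T[:2,3]; print("shoulder ahead",q@d,"lat",q@[-d[1],d[0]])
print("up in tool",T[:3,:3].T@[0,0,.02])
E
```

```text
23.9667 0.02101164094478222 98.31303477287292 [-2.6213  2.9683  6.9993] [[-0.5443  0.8141  0.2024  0.5893]
 [ 0.7643  0.5807 -0.2804 -0.3678]
 [-0.3458  0.002  -0.9383  0.0147]
 [ 0.      0.      0.      1.    ]] -20.230080107837004 2.1896274041568358
shoulder ahead 0.033097326798642926 lat -0.0007693669291076255
up in tool [-0.0069  0.     -0.0188]
```

Call:
apply_moves(
  moves=[
    [0,0,0,-0.0034,0,-0.0094,-1],
    [0,0,0,-0.0069,0,-0.0188,-1],
    [0,0,0,-0.0069,0,-0.0188,-1],
    [0,0,0,-0.0086,0,-0.0235,-1],
    [0,0,0,-0.0086,0,-0.0235,-1],
    [0,0,0,-0.0086,0,-0.0235,-1],
    [0,0,0,-0.0086,0,-0.0235,-1],
    [0,0,0,-0.0034,0,-0.0094,-1],
  ],
)

```text
clock: 24.63
tcp_pos: [0.5895, -0.3688, 0.178]
orientation: [1.29, 2.501, -0.227]
contact_force: [0.6, -0.6, -0.9]
grip_width: 0.021
gripper_force: 98.4
```

```bash
cat >> h.py <<'E'
OFFR=np.radians(20.23)
def goalr(L,gap,dy=0.,dz=0.):
    A=pose(YAW,TILT); return TM+A@[gap+L,dy,dz-.0027]
E
python3 - <<'E'
from h import *
s,T=state(); print(s["clock"],T[:3,3],s["joints"])
p=goalr(.1281,.05); print(p); plan(p,YAW,TILT-OFFR,24)
E
```

```text
24.6333 [ 0.5895 -0.3688  0.178 ] [0.1414 0.4315 0.312  1.8493 0.0924 0.5727 0.9548]
[ 0.6026 -0.0246  0.1914]
[0.356,0.208,0.885,0.01,0.009,-0.004]
[0.299,0.209,0.892,0.012,0.007,-0.005]
[0.279,0.209,0.898,0.012,0.007,-0.004]
[0.259,0.21,0.904,0.013,0.005,-0.005]
[0.239,0.209,0.91,0.013,0.003,-0.004]
[0.22,0.209,0.914,0.013,0.003,-0.004]
[0.199,0.21,0.919,0.014,0.001,-0.004]
[0.179,0.209,0.923,0.014,-0.001,-0.003]
[0.159,0.21,0.927,0.014,-0.002,-0.003]
[0.138,0.209,0.93,0.014,-0.003,-0.003]
[0.118,0.209,0.933,0.013,-0.005,-0.002]
[0.097,0.21,0.936,0.013,-0.006,-0.003]
[0.077,0.209,0.937,0.012,-0.007,-0.001]
[0.056,0.209,0.939,0.012,-0.008,-0.002]
[0.036,0.21,0.939,0.011,-0.01,-0.001]
[0.015,0.209,0.941,0.01,-0.01,-0.001]
[-0.006,0.209,0.94,0.008,-0.012,-0]
[-0.026,0.21,0.94,0.008,-0.012,-0.001]
[-0.047,0.209,0.939,0.006,-0.013,0]
[-0.067,0.209,0.938,0.005,-0.013,-0]
[-0.088,0.21,0.937,0.004,-0.014,-0]
[-0.109,0.209,0.934,0.002,-0.014,-0.001]
[-0.129,0.21,0.931,0.001,-0.015,-0]
[-0.149,0.209,0.929,-0,-0.014,-0.001]
max turn 5.857994537382226 max shift 0.015033296378372907
```

Call:
apply_moves(
  moves=[
    [0.356,0.208,0.885,0.01,0.009,-0.004,-1],
    [0.299,0.209,0.892,0.012,0.007,-0.005,-1],
    [0.279,0.209,0.898,0.012,0.007,-0.004,-1],
    [0.259,0.21,0.904,0.013,0.005,-0.005,-1],
    [0.239,0.209,0.91,0.013,0.003,-0.004,-1],
    [0.22,0.209,0.914,0.013,0.003,-0.004,-1],
    [0.199,0.21,0.919,0.014,0.001,-0.004,-1],
    [0.179,0.209,0.923,0.014,-0.001,-0.003,-1],
  ],
)

```text
clock: 25.3
tcp_pos: [0.5923, -0.2517, 0.1773]
orientation: [2.316, 1.946, -0.214]
contact_force: [-0.6, -0.0, -1.6]
grip_width: 0.021
gripper_force: 98.4
```

Call:
apply_moves(
  moves=[
    [0.159,0.21,0.927,0.014,-0.002,-0.003,-1],
    [0.138,0.209,0.93,0.014,-0.003,-0.003,-1],
    [0.118,0.209,0.933,0.013,-0.005,-0.002,-1],
    [0.097,0.21,0.936,0.013,-0.006,-0.003,-1],
    [0.077,0.209,0.937,0.012,-0.007,-0.001,-1],
    [0.056,0.209,0.939,0.012,-0.008,-0.002,-1],
    [0.036,0.21,0.939,0.011,-0.01,-0.001,-1],
    [0.015,0.209,0.941,0.01,-0.01,-0.001,-1],
  ],
)

```text
clock: 25.97
tcp_pos: [0.5969, -0.1373, 0.1825]
orientation: [-2.994, -0.94, 0.015]
contact_force: [-0.6, 0.5, -1.1]
grip_width: 0.0207
gripper_force: 98.4
```

Call:
apply_moves(
  moves=[
    [-0.006,0.209,0.94,0.008,-0.012,0,-1],
    [-0.026,0.21,0.94,0.008,-0.012,-0.001,-1],
    [-0.047,0.209,0.939,0.006,-0.013,0,-1],
    [-0.067,0.209,0.938,0.005,-0.013,0,-1],
    [-0.088,0.21,0.937,0.004,-0.014,0,-1],
    [-0.109,0.209,0.934,0.002,-0.014,-0.001,-1],
    [-0.129,0.21,0.931,0.001,-0.015,0,-1],
    [-0.149,0.209,0.929,0,-0.014,-0.001,-1],
  ],
)

```text
clock: 26.63
tcp_pos: [0.6007, -0.0229, 0.1871]
orientation: [3.106, -0.281, 0.257]
contact_force: [0.1, -0.1, -1.0]
grip_width: 0.021
gripper_force: 98.4
```

```bash
python3 - <<'E'
from h import *
rel2(TM,.1281,OFFR,-.0027); delta(goalr(.1281,.05,.001),pose(YAW,TILT-OFFR))
A=pose(YAW,TILT); print("TM offset by slot-found (y +.8mm) and yaw:",M-.08*pose(YAW,0)[:,1]*-1, TM, M+.08*pose(YAW,0)[:,1])
E
```

```text
clock 26.63 pt in mouth frame mm [45.9718 -2.0203  1.9478] force [-0.4359  0.0562  0.9319] J [-0.7442  0.4292  0.8514  1.9514 -0.4311  0.7737 -1.4253] w 0.02102645806575116
ang err deg [-0.0396 -0.3264  0.3069]
shift [ 0.0028  0.0023 -0.0039] turn/6deg [-0.0115  0.0544 -0.0503] | shift in new axes [ 0.0028  0.0023 -0.0039]
TM offset by slot-found (y +.8mm) and yaw: [0.4521 0.0022 0.1   ] [0.452 0.002 0.1  ] [0.4521 0.0022 0.1   ]
```

Call:
apply_moves(
  moves=[
    [-0.01,0.05,-0.05,0.003,0.0026,-0.004,-1],
    [0,0,0,0,0,0,-1],
    [0,0,0,-0.0056,0,0.0021,-1],
    [0,0,0,-0.0056,0,0.0021,-1],
    [0,0,0,-0.0056,0,0.0021,-1],
    [0,0,0,-0.0056,0,0.0021,-1],
    [0,0,0,-0.0056,0,0.0021,-1],
    [0,0,0,0,0,0,-1],
  ],
)

```text
clock: 27.3
tcp_pos: [0.5759, -0.0222, 0.1755]
orientation: [3.104, -0.264, 0.26]
contact_force: [0.5, 0.3, -0.8]
grip_width: 0.021
gripper_force: 98.5
```

```bash
python3 - <<'E'
from h import *
rel2(TM,.1281,OFFR,-.0027); delta(goalr(.1281,.02,.0007),pose(YAW,TILT-OFFR))
E
```

```text
clock 27.30 pt in mouth frame mm [18.9863  2.8892  0.006 ] force [ 0.0299 -0.3411  0.91  ] J [-0.771   0.4002  0.8572  2.0194 -0.4192  0.7244 -1.422 ] w 0.021006909511723987
ang err deg [ 0.0994 -0.1863 -0.2831]
shift [ 0.0008 -0.0016 -0.0007] turn/6deg [0.0008 0.031  0.05  ] | shift in new axes [ 0.0008 -0.0016 -0.0007]
```

Call:
apply_moves(
  moves=[
    [0,0.03,0.05,0,-0.0016,0,-1],
    [0,0,0,0,0,0,-1],
    [0,0,0,-0.0056,0,0.0021,-1],
    [0,0,0,-0.0056,0,0.0021,-1],
    [0,0,0,-0.0056,0,0.0021,-1],
    [0,0,0,-0.0047,0,0.0017,-1],
    [0,0,0,-0.0047,0,0.0017,-1],
    [0,0,0,-0.0047,0,0.0017,-1],
  ],
)

```text
clock: 27.97
tcp_pos: [0.5495, -0.0155, 0.1598]
orientation: [3.103, -0.271, 0.269]
contact_force: [0.0, -1.0, -0.2]
grip_width: 0.0208
gripper_force: 98.5
```

```bash
python3 - <<'E'
from h import *
rel2(TM,.1281,OFFR,-.0027)
E
```

```text
clock 27.97 pt in mouth frame mm [-12.4393   0.3112   0.7631] force [0.056  0.9535 0.2475] J [-0.8093  0.3756  0.8623  2.0959 -0.4165  0.6611 -1.4387] w 0.020800368875876486
ang err deg [ 0.0096  0.1313 -0.0325]
```

Call:
apply_moves(
  moves=[
    [0,-0.02,0,-0.0028,0,0.0005,-1],
    [0,0,0,-0.0047,0,0.0017,-1],
    [0,0,0,-0.0047,0,0.0017,-1],
    [0,0,0,-0.0047,0,0.0017,-1],
    [0,0,0,-0.0047,0,0.0017,-1],
    [0,0,0,-0.0047,0,0.0017,-1],
    [0,0,0,-0.0047,0,0.0017,-1],
    [0,0,0,-0.0047,0,0.0017,-1],
  ],
)

```text
clock: 28.63
tcp_pos: [0.5172, -0.01, 0.1416]
orientation: [3.103, -0.272, 0.266]
contact_force: [1.8, -3.9, 1.0]
grip_width: 0.0209
gripper_force: 98.6
```

```bash
python3 - <<'E'
from h import *
rel2(TM,.1281,OFFR,-.0027)
E
```

```text
clock 28.63 pt in mouth frame mm [-49.8748   0.5456  -0.0875] force [2.6737 3.4762 0.3315] J [-0.8442  0.3505  0.8637  2.1797 -0.4148  0.5965 -1.4499] w 0.020890370464222773
ang err deg [-0.0079  0.0443 -0.0264]
```

Call:
apply_moves(
  moves=[
    [0,0,0,0,0.0008,0,-1],
    [0,0,0,-0.0038,0,0.0014,-1],
    [0,0,0,-0.0047,0,0.0017,-1],
    [0,0,0,-0.0047,0,0.0017,-1],
    [0,0,0,-0.0047,0,0.0017,-1],
    [0,0,0,-0.0047,0,0.0017,-1],
    [0,0,0,-0.0038,0,0.0014,-1],
    [0,0,0,-0.0028,0,0.001,-1],
  ],
)

```text
clock: 29.3
tcp_pos: [0.4899, -0.0056, 0.1259]
orientation: [3.104, -0.271, 0.264]
contact_force: [-0.1, -0.6, -0.3]
grip_width: 0.0212
gripper_force: 98.5
```

```bash
python3 - <<'E'
from h import *
rel2(TM,.0331,OFFR,-.0027)
E
```

```text
clock 29.30 pt in mouth frame mm [13.3405  0.8792 -0.4131] force [-0.154   0.6307  0.2503] J [-0.8682  0.3327  0.8591  2.2491 -0.4197  0.5398 -1.4557] w 0.021197322314770332
ang err deg [ 0.0207 -0.035  -0.0271]
```

Call:
apply_moves(
  moves=[
    [0,0,0,-0.0028,0,0.001,-1],
    [0,0,0,-0.0028,0,0.001,-1],
    [0,0,0,-0.0019,0,0.0007,-1],
    [0,0,0,-0.0019,0,0.0007,-1],
    [0,0,0,-0.0014,0,0.0005,-1],
    [0,0,0,-0.0014,0,0.0005,-1],
    [0,0,0,-0.001,0,0.0003,-1],
    [0,0,0,-0.001,0,0.0003,-1],
  ],
)

```text
clock: 29.97
tcp_pos: [0.4777, -0.0035, 0.1189]
orientation: [3.104, -0.272, 0.266]
contact_force: [0.8, 0.2, -1.1]
grip_width: 0.0212
gripper_force: 98.5
```

```bash
python3 - <<'E'
from h import *
rel2(TM,.0331,OFFR,-.0027)
E
```

```text
clock 29.97 pt in mouth frame mm [-0.8542  0.9892 -0.555 ] force [ 0.0802 -0.3054  1.3201] J [-0.8793  0.3252  0.8562  2.2806 -0.4231  0.5121 -1.4588] w 0.021168648223848167
ang err deg [ 0.0129  0.0103 -0.0226]
```

Push on until contact.

Call:
apply_moves(
  moves=[
    [0,0,0,-0.0009,0,0.0003,-1],
    [0,0,0,-0.0009,0,0.0003,-1],
    [0,0,0,-0.0009,0,0.0003,-1],
    [0,0,0,-0.0009,0,0.0003,-1],
    [0,0,0,-0.0005,0,0.0002,-1],
    [0,0,0,0,0,0,-1],
    [0,0,0,0,0,0,-1],
    [0,0,0,0,0,0,-1],
  ],
)

```text
clock: 30.63
tcp_pos: [0.4771, -0.0034, 0.1184]
orientation: [3.103, -0.272, 0.275]
contact_force: [4.6, -2.0, 7.7]
grip_width: 0.021
gripper_force: 99.3
```

```bash
python3 - <<'E'
from h import *
rel2(TM,.0331,OFFR,-.0027)
E
```

```text
clock 30.63 pt in mouth frame mm [-1.6097  0.8904 -0.2197] force [ 8.0528  1.2103 -4.1878] J [-0.8823  0.3224  0.8565  2.2866 -0.4239  0.5018 -1.4597] w 0.021048182466340624
ang err deg [0.0356 0.358  0.0172]
```

Call:
apply_moves(
  moves=[
    [0,0,0,0.0005,0,0,0],
    [0,0,0,0,0,0,0],
    [0,0,0,0,0,0,0],
    [0,0,0,0,0,0,0],
    [0,0,0,0,0,-0.015,0],
    [0,0,0,0,0,-0.025,0],
    [0,0,0,0,0,-0.035,0],
    [0,0,0,0,0,-0.035,0],
  ],
)

```text
clock: 31.3
tcp_pos: [0.4572, 0.0012, 0.2122]
orientation: [3.102, -0.268, 0.262]
contact_force: [-1.5, 2.1, 2.2]
grip_width: 0.0427
gripper_force: 0.0
```

Call:
apply_moves(
  moves=[
    [0,0,0,0,0.02,-0.03,0],
    [0,0,0,0,0.04,-0.01,0],
    [0,0,0,0,0.04,0,0],
    [0,0,0,0,0.04,0,0],
    [0,0,0,0,0.04,0,0],
    [0,0,0,0,0.04,0,0],
    [0,0,0,0,0.02,0,0],
    [0,0,0,0,0,0,0],
  ],
)

```text
clock: 31.97
tcp_pos: [0.4105, -0.2289, 0.2402]
orientation: [3.112, -0.273, 0.256]
contact_force: [-0.2, -0.0, 1.2]
grip_width: 0.0427
gripper_force: 0.0
```

```bash
python3 - <<'E'
from h import *
s,T=state(); print(s["clock"],T[:3,3],s["grip_width"])
A=pose(YAW,TILT)
for n in("side","top"):
    im=grab_frame(n); cv2.imwrite(f"pics/end_{n}.png",im); hsv=cv2.cvtColor(im,cv2.COLOR_BGR2HSV)
    for nm,m,mouth in(("red",cv2.inRange(hsv,np.array((0,150,40)),np.array((6,255,255)))|cv2.inRange(hsv,np.array((172,150,40)),np.array((180,255,255))),M),("yel",cv2.inRange(hsv,np.array((20,110,40)),np.array((36,255,255))),TM)):
        C=np.array([[x,y,z] for x in(0,.115) for y in(-.012,.012) for z in(-.012,.012)])@A.T+mouth
        pm=np.zeros(m.shape,np.uint8); cv2.fillConvexPoly(pm,np.round(cv2.convexHull(proj(n,C).astype(np.float32))).astype(int),255)
        m=m&cv2.dilate(pm,np.ones((21,21)))
        for k in(m,pm):
            ys,xs=np.nonzero(k); P=np.c_[xs,ys].astype(float); c=P.mean(0); u=np.linalg.svd(P-c,full_matrices=False)[2][0]; u*=np.sign(u@[.5,-1]); e=np.percentile((P-c)@u,[1,99]); print(n,nm,"seen" if k is m else "pred",len(xs),"low end",c+e[0]*u,"high end",c+e[1]*u)
a=cv2.resize(cv2.imread("pics/end_side.png")[130:270,240:380],None,fx=4,fy=4); b=cv2.resize(cv2.imread("pics/end_top.png")[160:300,295:345+50],None,fx=4,fy=4)[:560,:240*1]
E
```

```text
31.9667 [ 0.4105 -0.2289  0.2402] 0.04272009188891346
side red seen 146 low end [304.6175 201.608 ] high end [320.0592 192.8005]
side red pred 362 low end [304.5567 203.0462] high end [332.093  183.9361]
side yel seen 178 low end [311.1698 215.1372] high end [340.6827 198.5997]
side yel pred 376 low end [311.2377 216.2206] high end [339.8156 196.1204]
top red seen 439 low end [327.4495 222.68  ] high end [334.445  180.4717]
top red pred 498 low end [327.5089 224.929 ] high end [334.4999 179.5367]
top yel seen 570 low end [358.7516 228.9133] high end [367.0294 184.9876]
top yel pred 520 low end [358.3408 229.8601] high end [366.0572 185.0363]
```

Both handles are seen where they should be when fully home (within about 1 px), so I hand in.

```bash
python3 -c "
from bench import order; print(order.hand_in())"
```

```text
the job is handed in; nothing more can be done
None
```

I slid the red-handled spatula home into the slot and the larger yellow-handled rasp home into the tube, released both and handed the job in at about 32 s; hand-in returned no verdict, but the last camera check put both handles within about 2 px of the fully home position.

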